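Gauge a guide bush on the sloped cradle and present the gauge

TASK

Lay the eight-sided guide bush in the sloped cradle, up against the stop at its foot, and let go of it. Then take the gauge rod from its rest by the square grip, push its stem into the bush from the high end until the collar stops against the bush, and draw it right out again, leaving the bush lying in the cradle. Finish holding the gauge still and level with its tip about 150 mm above the middle of the ruled reading card (the program ends holding it; do not put it down), and leave the bottle, jar and tape roll where they are.

Things in the scene. Friction and masses are not known exactly. Their poses are not given: they have to be found in the camera images.
- bush: Eight-sided bright metal sleeve, 30 mm across flats, 70 mm long, round 16 mm bore right through, about 0.25 kg; both ends alike. Origin in its middle on the bore axis; x along the bore. It starts on the bench on one flat (origin 15 mm up, z up), so two 12 mm high flats stand upright at its sides for the fingers; the same flat goes down in the cradle.
- gauge: Gauge rod, about 0.1 kg: stem 9 mm in diameter, 55 mm long, tapered tip; collar 24 mm in diameter, 6 mm thick; dark square grip 16 x 16 x 80 mm. Origin on the axis at the collar's front face (which stops on the bush); +x to the tip; collar x = -6 to 0 mm, grip x = -86 to -6 mm. Starts level in the rest's notches, axis 55 mm above the bench, two grip faces upright; lifts straight up.
- gauge_tip (a point): Tip of the gauge's stem, 55 mm ahead of the gauge's origin along its +x; same axes as the gauge.
- gauge_mid (a point): Point on the gauge's axis 35 mm ahead of its origin: it lies at the bush's middle when the collar touches the bush's end; same axes as the gauge.
- rest: Gauge rest, fixed: grey base 132 x 50 x 6 mm, two notched aluminium posts 10 mm thick, one under the stem (30 mm ahead of the collar face), one under the grip's end (79 mm behind it). Origin on the bench under the gauge's origin as it lies there; x towards the gauge's tip. Between collar and post 68 mm of the grip is free, its middle 40 mm behind the collar face.
- cradle: Sloped cradle, fixed: grey base 130 x 64 x 8 mm; on it a beam sloping 20 degrees (0.349 rad) down to +x with two saddles 10 mm thick, 54 mm between centres (44 mm free between them for fingers); 45 degree cheeks centre the bush from up to 5 mm aside, then under 1 mm play. Low end: stop plate, lower than the bore; high end open. Origin on the bench under point cradle_seat.
- cradle_seat (a point): Middle of a bush lying in the cradle 1 mm short of the stop, 85 mm above the bench. x along the bore down the slope to the stop (the gauge goes in this way), y level, z square to the slope, upward. The bush does not slide by itself; it is well seated from touching the stop to 12 mm up the slope of this point. The beam is 32 mm below this point.
- card: Reading card, fixed: white ruled square in a metal frame, 64 x 64 mm, 3 mm thick, flat on the bench. Origin under its middle.
- flux_bottle: Small brown and clear bottle with a black cap, 38 mm in diameter, 69 mm high, bystander. Origin under its middle.
- paste_jar: Small jar with a black lid, 48 mm in diameter, 38 mm high, bystander. Origin under its middle.
- tape_roll: Black roll of tape lying flat, 62 mm in diameter, 19 mm high, bystander. Origin under its middle.
There are look-alikes about, which are no part of the job. What is shaped like the card but blue is not meant.

How it is judged:
By the outcome, as a careful person would: the job done as asked, in the order asked, and still so for the second after the job is handed in, while the arm keeps its last pose, push and grip.
It also fails if it takes over 59 s, if anything falls off the work surface, if the arm or the gripper's body presses on something with over 40 N, if the wrist force passes 120 N, or if a joint passes its speed limit or range.

ROBOT

A 7-joint arm with a two-finger parallel gripper is mounted at the origin on a cart in front of the work surface, level with it; the furniture and walls round the work are solid. World frame = base frame: x ahead of the robot, y to its left, z up, the work surface at z = 0. Lengths are in m, angles in rad, forces in N, time in s.
With the tool pointing down it reaches from about 0.4 to 0.925 m from the base axis. Payload 4.1 kg.
Tool frame: the origin (TCP) lies at the centre of the arm's flange, where the gripper is bolted on; the fingertips stand 173 mm ahead of it and the grasp point (between the pads) lies 155 mm ahead of it (bot.tcp_to_tips is the distance from the TCP to the fingertips, in m); z points along the fingers, y is the line along which they close (so a half turn about z gives the same grasp; the last joint's range is limited). The gripper opens to 85 mm and grips with 20 to 120 N. Pads are 22 mm wide; open, the fingers measure 114 mm over their backs; the gripper's body (76 mm by 85 mm) begins 54 mm behind the grasp point. The pads swing forward as they close: fully open they stand 13 mm farther back than shut.
Start: joints at [-1.276, 0.398, 0.045, 1.537, -0.019, 1.207, -0.051], TCP at [0.249, 0.6, 0.405] pointing down, gripper open.
Joint ranges: [-2.82, 2.82], [-0.49, 2.23], [-1.37, 1.46], [0, 2.46], [-1.36, 4.5], [0.23, 2], [-2.94, 2.94]. Speed limits (rad/s): [2.57, 2.57, 3.14, 3.14, 3.14, 3.14, 3.14].

INTERFACE

Orientations are given as a unit quaternion [x, y, z, w].
In Python, from rig import status, vision, bot gives the robot as it stands.
- The arm moves only by the tool servo_tool, never from a script. Its arguments are lists of equal length, an entry for each row: "offset": the shift along the tool's x, y, z in cm, a list of three; "yaw": the turn about the tool's z in rad; "jaw": the opening, from -1 (shut) to 1 (fully open). In form: {"offset": [[x, y, z], ...], "yaw": [yaw, ...], "jaw": [jaw, ...]}. A call has exactly 5 rows; each row shifts and turns the commanded pose from where the row before left it, along the tool's axes as they then stand; what a row does not reach is not made up. A row lasts 1/8 s, in which the tool goes at most 62.5 mm and 10.7 degrees, less where a joint would pass 70% of its speed; a pose out of reach is approached as far as the arm can. A call with a gripper value outside its range is refused whole. The fingers move at their own pace and stop on an object; "force" is the grip in N (left out, the last holds). Time passes only in rows, so rows that do not move let the fingers close, or fill a call up. It gives the time, the measured TCP pose, the force, the opening and the grip force at its end, in the units of the state.
- status.read_state(): the state, without advancing time (a new reading comes with each control period).
- vision.grab_frame(name): name is "scene" or "top"; returns a dict with "color" (384x512x3 uint8, red, green, blue), "depth" (384x512 float32, m along the optical axis (not along the pixel's ray), 0 where there is no reading), "fov_y" (degrees; the focal length in pixels is half the picture's height over the tangent of half this angle, whatever the lens; pixels are square), "cx", "cy" (the principal point, pixels), "rvec" (rotation vector, rad) and "tvec" (3), from world to camera coordinates, as OpenCV has them. Camera axes: x right, y down, z forward; pixel columns grow to the right and rows downward; lengths in m; the calibration is good to about 2 mm. A picture is of the moment at which its call begins.
- bot.job_done(): hands the job in; it is judged then, once.
The state is a dict: "clock": time; "q": joint angles; "dq": joint speeds; "joint_torque": joint torques, N m; "position": TCP position; "eef_rot": TCP orientation; "contact_force": force on the tool from outside, world axes, zero at the start; "torque": the same for the moment, N m; "width": opening from 0.0 (shut) to 1.0 (fully open); "gripper_force": force on a finger pad.
Only numpy, scipy, OpenCV 4.12 (cv2) and the standard library are available. Lean on these libraries where they do the work, as an engineer would, in place of code of your own. Each camera call takes 0.05 s, during which the arm holds its last target. There are 200 camera calls.

## Working session

There is one attempt and no reset: what is moved stays moved. The work goes in short steps, Python scripts to look and compute and a tool call to move; the robot and the scene stay as the last step left them, time stands still between calls to the robot, and variables do not carry over. Pictures are saved under pics/ and viewed, at most 10 in all, crops included, and the job is handed in when it is done.

Besides the shell and the picture viewer there is one more tool, called after ">>>" by a JSON object that holds its "name" and its "arguments", one argument or row to a line. servo_tool: Moves the arm, as the interface text tells. Its arguments: {"type":"object","properties":{"offset":{"type":"array","items":{"type":"array","items":{"type":"number"}}},"yaw":{"type":"array","items":{"type":"number"}},"jaw":{"type":"array","items":{"type":"number"}},"force":{"type":"number"}},"required":["offset","yaw","jaw"]}

```bash
mkdir -p pics; ls; cat > h.py <<'E'
import numpy as np, cv2, pickle
from rig import status, vision, bot
from scipy.spatial.transform import Rotation as R
def grab(n):
    f=vision.grab_frame(n); pickle.dump(f,open(f'{n}.pkl','wb')); return f
def K(f):
    h=f['color'].shape[0]; F=h/2/np.tan(np.radians(f['fov_y'])/2); return F
def cloud(f):
    h,w=f['depth'].shape; u,v=np.meshgrid(np.arange(w),np.arange(h)); d=f['depth']; F=K(f)
    p=np.stack([(u-f['cx'])/F*d,(v-f['cy'])/F*d,d],-1)
    Rm=cv2.Rodrigues(np.array(f['rvec'],float))[0]
    return (p-np.array(f['tvec']).ravel())@Rm
def ray(f,u,v,z):
    F=K(f);Rm=cv2.Rodrigues(np.array(f['rvec'],float))[0]
    c=-Rm.T@np.array(f['tvec'],float).ravel(); d=np.stack([(np.asarray(u)-f['cx'])/F,(np.asarray(v)-f['cy'])/F,np.ones(np.shape(u))],-1)@Rm
    return c+d*((z-c[2])/d[...,2])[...,None]
E
python3 - <<'E'
from h import *
for n in('top','scene'):
    f=grab(n); cv2.imwrite(f'pics/{n}0.png',cv2.resize(f['color'][:,:,::-1],(768,576),interpolation=cv2.INTER_CUBIC))
    print(n,f['fov_y'],f['cx'],f['cy'],f['rvec'],f['tvec'])
s=status.read_state();print(s)
E
```

```text
pics
top 48.31399405593625 257.6563040137962 198.9362250919213 [ 2.17633877 -2.19646515  0.0718384 ] [-0.03304194  0.52155079  1.66448547]
scene 43.48889531995136 260.37364388400516 192.68044705077673 [ 2.02935319 -1.12815542  0.52571998] [-0.31202311  0.33367073  1.23683304]
{'clock': 0.1, 'q': array([-1.27599955,  0.3991262 ,  0.04507821,  1.53774569, -0.01872534,
        1.2069181 , -0.05069943]), 'dq': array([-0.00059167, -0.00078467, -0.00121765, -0.00263716,  0.00088164,
       -0.00273331, -0.00023108]), 'joint_torque': array([ 3.91244233e-03, -4.76263046e+01,  1.37031008e+00, -2.54950064e+01,
        1.20934204e-02,  5.03625124e-03, -2.44249480e-05]), 'position': array([0.24927657, 0.60001478, 0.40376635]), 'eef_rot': array([ 1.95596604e-01,  9.80684037e-01, -8.79814124e-04, -1.16545498e-04]), 'contact_force': array([0.77278854, 0.71692873, 0.22242564]), 'torque': array([-0.03175297,  0.01709157, -0.02200414]), 'gripper_force': 0.0, 'width': 1.0037175321035472}
```

View pics/top0.png

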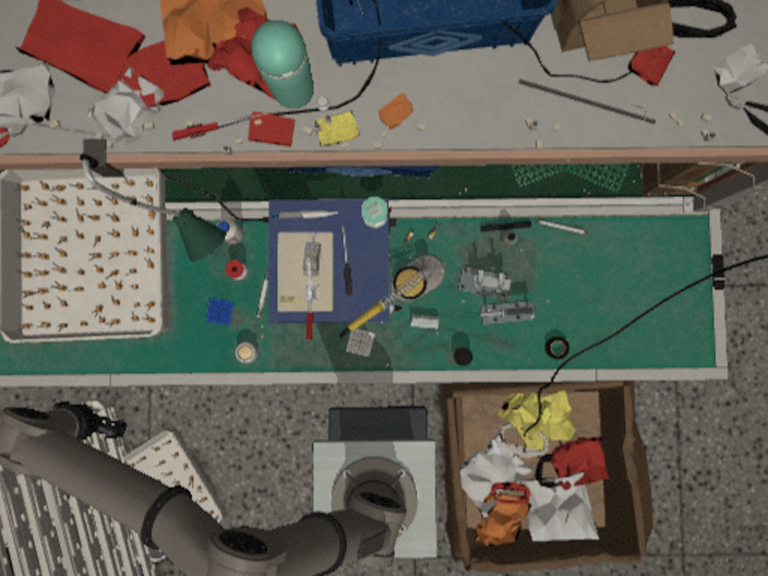

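View pics/scene0.png

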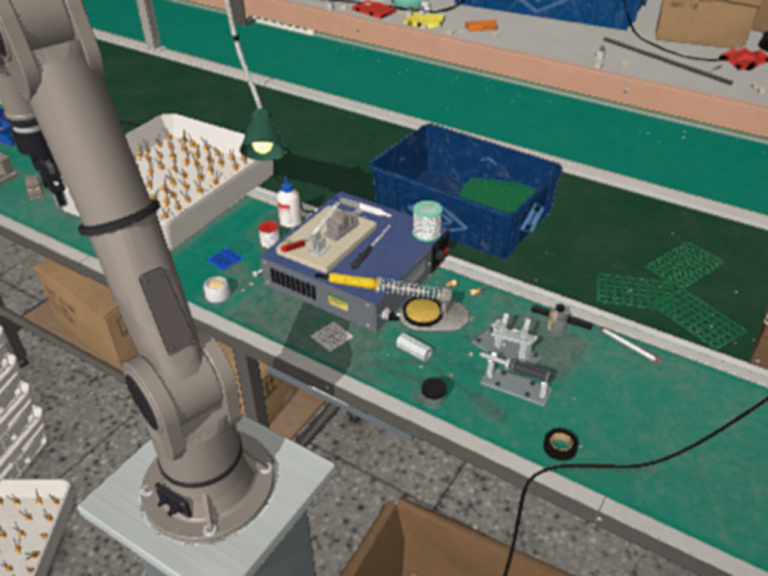

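The top view shows the bush at about (425,318), card (360,343), cradle (485,281) and rest (508,312). The jar is at (463,356), the tape at (557,348) and the bottle at (509,237). In the scene view the bush is at (414,347), cradle (513,340) and rest (517,375). Next I'll take zoomed crops of both.

```bash
python3 - <<'E'
from h import *
T=pickle.load(open('top.pkl','rb'));S=pickle.load(open('scene.pkl','rb'))
a=T['color'][135:255,220:385,::-1];b=S['color'][185:305,195:390,::-1]
a=cv2.resize(a,None,fx=4,fy=4,interpolation=cv2.INTER_CUBIC);b=cv2.resize(b,None,fx=4,fy=4,interpolation=cv2.INTER_CUBIC)
cv2.imwrite('pics/a.png',a);cv2.imwrite('pics/b.png',b)
P=cloud(T)
for n,(u,v) in dict(bush=(425,318),card=(360,343),jar=(463,356),tape=(557,339),bottle=(509,237),bench=(620,300),cradle=(485,281),rest=(508,312)).items(): print(n,P[int(v/1.5),int(u/1.5)].round(4))
E
```

```text
bush [ 0.4687 -0.1363  0.0256]
card [0.4079 0.0329 0.0025]
jar [ 0.371  -0.2302  0.0428]
tape [ 0.4111 -0.4814  0.0126]
bottle [ 0.671  -0.3498  0.0754]
bench [ 0.5121 -0.6519  0.0058]
cradle [ 0.5625 -0.2899  0.0541]
rest [ 0.4808 -0.3447  0.06  ]
```

View pics/a.png

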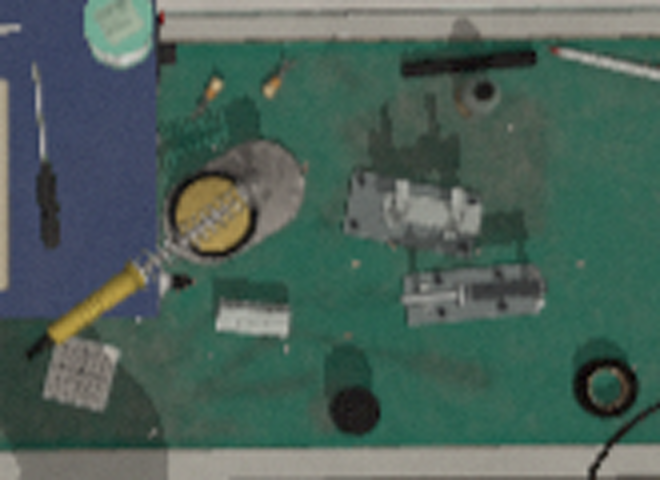

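View pics/b.png

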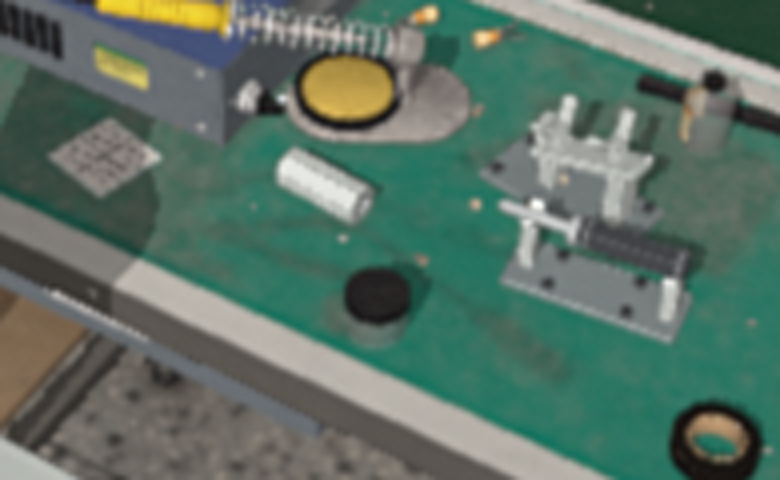

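Crop a shows the bush centred at (254,317), the card at (80,373), the cradle base spanning (345..480, 170..250) and the gauge with its stem to the left at (405..465, 298). Crop b shows the same from the side. The stop end of the cradle isn't clear yet, so I'll get it from depth.

```bash
python3 - <<'E'
from h import *
T=pickle.load(open('top.pkl','rb'));S=pickle.load(open('scene.pkl','rb'))
np.set_printoptions(linewidth=250,suppress=True)
for f in(T,S):
    Rm=cv2.Rodrigues(np.array(f['rvec'],float))[0];print('cam',-Rm.T@np.array(f['tvec']).ravel())
    P=cloud(f); m=(P[...,0]>.3)&(P[...,0]<.6)&(P[...,1]<-.15)&(P[...,1]>-.7)
    z=P[m][:,2]; print('bench z',np.percentile(z,[5,25,50,75,95]))
P=cloud(T)
print('cradle z mm, rows v 175..200, cols 303..345')
print((P[174:200,304:344,2]*1000).astype(int))
def pca(f,mask,h):
    v,u=np.nonzero(mask); p=ray(f,u.astype(float),v.astype(float),h)[:,:2]; 
    r=cv2.minAreaRect((p*1000).astype(np.float32)); c=p.mean(0); e,V=np.linalg.eigh(np.cov((p-c).T)); d=V[:,1]; return c.round(4),np.degrees(np.arctan2(d[1],d[0])).round(1),len(u),r
# bush: bright, low saturation
for f,win,nm in((T,(200,225,270,298),'T'),(S,(220,243,262,290),'S')):
    hsv=cv2.cvtColor(f['color'],cv2.COLOR_RGB2HSV); m=np.zeros(hsv.shape[:2],bool); a,b,c,d=win
    m[a:b,c:d]=((hsv[...,1]<60)&(hsv[...,2]>110))[a:b,c:d]
    n,l,st,_=cv2.connectedComponentsWithStats(m.astype(np.uint8)); m=l==1+np.argmax(st[1:,4])
    print('bush',nm,pca(f,m,.03 if nm=='T' else .02), P[m].mean(0) if nm=='T' else cloud(f)[m].mean(0))
# card
hsv=cv2.cvtColor(T['color'],cv2.COLOR_RGB2HSV); m=np.zeros(hsv.shape[:2],bool); m[216:242,228:255]=(hsv[216:242,228:255,1]<70)&(hsv[216:242,228:255,2]>60)
n,l,st,_=cv2.connectedComponentsWithStats(m.astype(np.uint8)); m=l==1+np.argmax(st[1:,4]);print('card',pca(T,m,.003))
E
```

```text
cam [ 0.40814453 -0.03998544  1.69571167]
bench z [-0.00517336 -0.0011177   0.00189821  0.00538395  0.03333799]
cam [-0.45908146 -0.65632645  1.04734443]
bench z [-0.01720167  0.00165308  0.00357024  0.00575016  0.03791833]
cradle z mm, rows v 175..200, cols 303..345
[[   2   -4    0 ...    2    4    3]
 [   3    3    9 ...   -3   -6    0]
 [   6   -2    5 ...   -1    0   -1]
 ...
 [   3    0    0 ...    0   -4    5]
 [  -1    0    2 ...    6    1 1695]
 [  -3    2    8 ...   -4   -2   -1]]
bush T (array([ 0.4568, -0.1356]), np.float64(84.5), 119, ((457.22576904296875, -135.60560607910156), (69.6842041015625, 27.51017951965332), 80.01197814941406)) [ 0.45621565 -0.13393458  0.0520363 ]
bush S (array([ 0.4563, -0.1378]), np.float64(76.6), 267, ((456.4317626953125, -137.00360107421875), (88.49455261230469, 43.280181884765625), 81.92842864990234)) [ 0.44759267 -0.14289706  0.02962372]
card (array([0.4018, 0.0248]), np.float64(123.4), 600, ((406.0005798339844, 28.968341827392578), (102.6048355102539, 98.4156265258789), 89.50912475585938))
```

```bash
python3 - <<'E'
from h import *
T=pickle.load(open('top.pkl','rb'))
P=cloud(T); z=(cv2.medianBlur(T['depth'],3)); 
print('   ',*['%3d'%u for u in range(304,358)])
for v in range(172,218): print(v,*['%3d'%min(999,max(-99,q*1000)) for q in P[v,304:358,2]])
print('gray')
g=cv2.cvtColor(T['color'],cv2.COLOR_RGB2HSV)
for v in range(172,218): print(v,*['%3d'%q if s<75 else '  .' for q,s in zip(g[v,304:358,2],g[v,304:358,1])])
E
```

```text
304 305 306 307 308 309 310 311 312 313 314 315 316 317 318 319 320 321 322 323 324 325 326 327 328 329 330 331 332 333 334 335 336 337 338 339 340 341 342 343 344 345 346 347 348 349 350 351 352 353 354 355 356 357
172   0   3  -1  -1   3   0   0   1  -3   6  -3  -2   6  -3  10  -2  -1   0   3   0  -1   5  -5   6   1  -3   4  -5  10   0  10  -6   6  -1   1   0   7   0   3  -1   1  11  -2  -4  -1  -2   1  -1  -1  -9   5   2  -4   7
173   2   8   0  -3   5   1   2  -5  -6   0  -1   0   3   3   0   0  -4   1   5  -3  -3  -5   5  -1   4   4   5  -2   6   0   2   2  -4   0   0   0   2   2   1  -1   0   0   0   3   9   0   0   0   0   4  -6   0  -2   3
174   2  -4   0   6   4  -8   8  -2   0   7   0   0   3  -2   3   1   5   0   7  -1   0  -4   5   6   1  -1  -2  -2   0   7   1   2   0   1   3  -2   2   2   4   3   2   0  -1  -3  -5   1   1  -4  -2   2  -7  -4   0  -3
175   3   3   9   3  -2   1  -2   1   5  11  -7   2  -2   0  -1   0   3   2   1   1   2  -3  -1   6   2  -1   8  -7   3  -6   3   0   1   0  -2   1  -1  -3  -6   0  -6   2  -2  14   2  -3  -1  -4  -2   0  -4  -5   8   4
176 
[... 18660 characters left out ...]
   .   .   .   .   .   .   .   .   .   .
215   .   .   .   .   .   .   .   .   .   .   .   .   .   .   .   .   .   . 113 115 111 108 111 107 108 102  97 104 109 110 108   .   .   .   .   .   .   .   .   .   .   .   .   .   .   .   .   .   .   .   .   .   .   .
216   .   .   .   .   .   .   .   .   .   .   .   .   .   .   .   .   .   . 108 108 110   .   .   .   .   .   .   .   .   .   .   .   .   .   .   .   .   .   .   .   .   .   .   .   .   .   .   .   .   .   .   .   .   .
217   .   .   .   .   .   .   .   .   .   .   .   .   .   .   .   .   .   .   .   .   .   .   .   .   .   .   .   .   .   .   .   .   .   .   .   .   .   .   .   .   .   .   .   .   .   .   .   .   .   .   .   .   .   .
```

The depth shows the beam rising from left (45 mm at u=322) to right (72 mm at u=338). So the stop is on the +y side and the high end is at −y. Now I'll fit the cradle and gauge axes.

```bash
cat > fit.py <<'E'
from h import *
def line(p):
    c=p.mean(0); u,s,v=np.linalg.svd(p-c); d=v[0]; return c,d
def comp(m,big=True):
    n,l,st,_=cv2.connectedComponentsWithStats(m.astype(np.uint8)); return l==1+np.argmax(st[1:,4])
E
python3 - <<'E'
from fit import *
np.set_printoptions(precision=4,suppress=True)
T=pickle.load(open('top.pkl','rb'));S=pickle.load(open('scene.pkl','rb'))
ang=lambda d:np.degrees(np.arctan2(d[1],d[0])).round(1)
for nm,f in(('T',T),('S',S)):
    P=cloud(f); X,Y,Z=P[...,0],P[...,1],P[...,2]
    def box(x0,x1,y0,y1,z0,z1): return (X>x0)&(X<x1)&(Y>y0)&(Y<y1)&(Z>z0)&(Z<z1)
    m=comp(box(.41,.50,-.19,-.08,.013,.045)); c,d=line(P[m][:,:2]); print(nm,'bush',m.sum(),c,ang(d),cv2.minAreaRect((P[m][:,:2]*1000).astype(np.float32)))
    m=comp(box(.43,.525,-.46,-.24,.035,.085)); q=P[m]; c,d=line(q[:,:2]); print(nm,'gauge all',m.sum(),q.mean(0),ang(d), 'extent',np.percentile((q[:,:2]-c)@d,[1,99]))
    hsv=cv2.cvtColor(f['color'],cv2.COLOR_RGB2HSV); g=m&(hsv[...,2]<80); 
    c,d=line(P[g][:,:2]);print(nm,'grip dark',g.sum(),P[g].mean(0),ang(d),np.percentile((P[g][:,:2]-c)@d,[1,99]))
    m=comp(box(.515,.62,-.38,-.21,.034,.11)); q=P[m]; A=np.c_[q[:,:2]-q[:,:2].mean(0),np.ones(len(q))]; s=np.linalg.lstsq(A,q[:,2],rcond=None)[0]; c,d=line(q[:,:2])
    print(nm,'cradle',m.sum(),q.mean(0),'grad',s[:2],ang(-s[:2]),'axis',ang(d))
    # rectified local frame with 98.6deg heading
    for h in(95,97,99,101):
        e=np.array([np.cos(np.radians(h)),np.sin(np.radians(h))]);n=np.array([-e[1],e[0]])
        o=np.array([.56,-.29]); a=(q[:,:2]-o)@e*1000; b=(q[:,:2]-o)@n*1000
        out=np.abs(b-b.mean())>15; H=np.histogram(a[out],np.arange(-60,60,4))
        print(h,'lat',np.percentile(b,[2,50,98]),H[0].tolist())
E
```

```text
T bush 137 [ 0.4627 -0.1352] -95.5 ((462.43896484375, -135.6047821044922), (69.61714935302734, 29.618432998657227), 82.02840423583984)
T gauge all 163 [ 0.4848 -0.3552  0.059 ] -85.3 extent [-0.0767  0.0587]
T grip dark 71 [ 0.4854 -0.3758  0.0617] 93.9 [-0.0337  0.0348]
T cradle 201 [ 0.5619 -0.3056  0.0644] grad [-0.0157 -0.1925] 85.3 axis -102.7
95 lat [-28.7148   0.1217  23.5482] [3, 2, 4, 4, 2, 1, 3, 4, 4, 3, 0, 0, 0, 0, 0, 1, 4, 5, 6, 2, 1, 2, 0, 0, 0, 0, 0, 0, 0]
97 lat [-29.0967   0.7988  25.4267] [1, 3, 4, 5, 2, 1, 3, 4, 4, 3, 0, 0, 0, 0, 1, 0, 5, 5, 6, 2, 2, 2, 0, 0, 0, 0, 0, 0, 0]
99 lat [-29.443    1.2547  27.1741] [1, 5, 3, 5, 3, 1, 3, 4, 2, 4, 2, 0, 0, 1, 1, 1, 7, 5, 8, 0, 2, 2, 0, 0, 0, 0, 0, 0, 0]
101 lat [-29.7535   1.3158  28.0969] [0, 5, 4, 4, 5, 1, 3, 1, 5, 4, 2, 0, 0, 1, 2, 2, 6, 7, 6, 1, 2, 3, 0, 0, 0, 0, 0, 0, 0]
S bush 214 [ 0.4539 -0.1382] -94.3 ((458.4275817871094, -136.4174346923828), (72.99920654296875, 32.99479675292969), 86.75989532470703)
S gauge all 338 [ 0.4789 -0.3566  0.0589] -86.7 extent [-0.0767  0.0584]
S grip dark 133 [ 0.4814 -0.3783  0.061 ] -85.3 [-0.0316  0.0371]
S cradle 353 [ 0.556  -0.31    0.0622] grad [ 0.4009 -0.2177] 151.5 axis 76.5
95 lat [-24.0598   6.4108  27.3119] [3, 6, 8, 10, 6, 6, 8, 2, 4, 3, 0, 0, 1, 1, 1, 3, 12, 11, 6, 3, 4, 1, 0, 0, 0, 0, 0, 0, 0]
97 lat [-24.406    7.0165  28.9936] [2, 5, 10, 11, 10, 8, 7, 2, 4, 3, 0, 0, 1, 1, 2, 2, 12, 13, 5, 4, 4, 1, 0, 0, 0, 0, 0, 0, 0]
99 lat [-24.7224   7.7156  30.34  ] [1, 6, 10, 12, 10, 13, 5, 4, 3, 3, 1, 0, 1, 1, 3, 4, 13, 11, 5, 4, 5, 1, 0, 0, 0, 0, 0, 0, 0]
101 lat [-24.9426   8.62    31.1808] [1, 3, 10, 13, 11, 14, 7, 5, 4, 2, 2, 0, 1, 2, 2, 6, 13, 12, 2, 6, 5, 1, 0, 0, 0, 0, 0, 0, 0]
```

```bash
python3 - <<'E'
from fit import *
np.set_printoptions(precision=4,suppress=True)
T=pickle.load(open('top.pkl','rb'));S=pickle.load(open('scene.pkl','rb'))
ang=lambda d:np.degrees(np.arctan2(d[1],d[0])).round(1)
cen=lambda m:np.array(np.nonzero(m))[::-1].mean(1)
def soft(f,win,fn,h):
    a,b,c,d=win; im=cv2.resize(f['color'][a:b,c:d],None,fx=8,fy=8,interpolation=cv2.INTER_CUBIC); hsv=cv2.cvtColor(im,cv2.COLOR_RGB2HSV).astype(int)
    m=comp(fn(hsv[...,0],hsv[...,1],hsv[...,2])); v,u=np.nonzero(m); u=(u+.5)/8-.5+c; v=(v+.5)/8-.5+a
    p=ray(f,u,v,h)[:,:2]; cc,dd=line(p[::7]); r=cv2.minAreaRect((p*1000).astype(np.float32))
    return (u.mean().round(2),v.mean().round(2)),cc,ang(dd),np.percentile((p-cc)@dd,[.5,99.5]),np.round(r[0],1),np.round(r[1],1),round(r[2],1)
print('bush T',soft(T,(202,224,270,298),lambda h,s,v:(s<70)&(v>115),.027))
print('bush S',soft(S,(218,246,260,292),lambda h,s,v:(s<70)&(v>115),.017))
P=cloud(T);m=comp((P[...,2]>.013)&(P[...,2]<.05)&(np.abs(P[...,0]-.46)<.04)&(np.abs(P[...,1]+.135)<.05));print('depth T px',cen(m))
P=cloud(S);m=comp((P[...,2]>.013)&(P[...,2]<.05)&(np.abs(P[...,0]-.455)<.045)&(np.abs(P[...,1]+.137)<.05));print('depth S px',cen(m))
print('grip T',soft(T,(202,213,336,357),lambda h,s,v:(v<75),.063))
print('grip S',soft(S,(236,260,336,372),lambda h,s,v:(v<75),.057))
print('stem T',soft(T,(204,214,318,334),lambda h,s,v:(v>118),.0585))
print('card T',soft(T,(218,240,228,252),lambda h,s,v:(s<60),.003))
print('card S',soft(S,(210,238,203,240),lambda h,s,v:(s<60)&(v>70),.003))
hsv=cv2.cvtColor(S['color'],cv2.COLOR_RGB2HSV)
print('jar T',soft(T,(228,248,300,318),lambda h,s,v:(v<50),.038)[:2],'tape T',soft(T,(222,242,360,384),lambda h,s,v:(v<50),.019)[:2])
for nm in('base',):
    print('cradle base T',soft(T,(174,201,303,345),lambda h,s,v:(s<75)&(v>98),.008)); print('rest base T',soft(T,(199,219,318,360),lambda h,s,v:(s<75),.006))
E
```

```text
bush T ((np.float64(282.78), np.float64(215.0)), array([ 0.4569, -0.1351]), np.float64(-94.8), array([-0.0357,  0.0354]), array([ 457.2, -134.8]), array([72.5, 27.9]), 83.3)
bush S ((np.float64(275.39), np.float64(231.0)), array([ 0.4586, -0.1359]), np.float64(-103.4), array([-0.0456,  0.044 ]), array([ 458.8, -135.4]), array([91. , 44.9]), 82.4)
depth T px [282.7664 213.5255]
depth S px [275.3224 230.1028]
grip T ((np.float64(345.93), np.float64(206.78)), array([ 0.4851, -0.3745]), np.float64(-86.0), array([-0.0316,  0.032 ]), array([ 483.5, -374. ]), array([62.1, 39.7]), 69.1)
grip S ((np.float64(358.3), np.float64(245.9)), array([ 0.4949, -0.3866]), np.float64(-83.9), array([-0.0435,  0.0326]), array([ 496.5, -381.9]), array([77.4, 33.4]), 83.6)
stem T ((np.float64(327.13), np.float64(209.36)), array([ 0.4761, -0.3034]), np.float64(95.4), array([-0.0243,  0.0253]), array([ 472.4, -302.9]), array([18.4, 50.8]), 4.2)
card T ((np.float64(240.31), np.float64(228.76)), array([0.405 , 0.0317]), np.float64(-60.7), array([-0.0593,  0.0545]), array([406. ,  34.9]), array([94.3, 86.1]), 89.5)
card S ((np.float64(222.85), np.float64(222.75)), array([0.416 , 0.0309]), np.float64(169.7), array([-0.0731,  0.0664]), array([413.9,  36.3]), array([121.7, 115.7]), 33.8)
jar T ((np.float64(308.24), np.float64(237.07)), array([ 0.3706, -0.2317])) tape T ((np.float64(370.56), np.float64(231.11)), array([ 0.3912, -0.4775]))
cradle base T ((np.float64(322.58), np.float64(187.39)), array([ 0.5653, -0.2951]), np.float64(-93.9), array([-0.061 ,  0.0682]), array([ 562.4, -298.4]), array([134.1,  66.3]), 80.8)
rest base T ((np.float64(337.83), np.float64(207.92)), array([ 0.4835, -0.354 ]), np.float64(94.5), array([-0.0709,  0.0688]), array([ 484.7, -354.2]), array([ 55.9, 146.3]), 5.0)
```

>>> {"name": "servo_tool", "arguments": {
  "offset": [
    [-3.39,-4.29,0],
    [-3.39,-4.29,0],
    [-3.39,-4.29,0],
    [-3.39,-4.29,0],
    [-3.39,-4.29,0]
  ],
  "yaw": [0,0,0,0,0],
  "jaw": [0.2,0.2,0.2,0.2,0.2],
  "force": 30
}}

```text
clock: 0.72
position: [0.3239, 0.3351, 0.4044]
eef_rot: [0.196, 0.981, -0.0, -0.0]
contact_force: [1.0, 0.1, 0.4]
width: 0.595
gripper_force: 0.0
```

>>> {"name": "servo_tool", "arguments": {
  "offset": [
    [-3.39,-4.29,0],
    [-3.39,-4.29,0],
    [-3.39,-4.29,0],
    [-3.39,-4.29,0],
    [-3.39,-4.29,0]
  ],
  "yaw": [0,0,0,0,0],
  "jaw": [0.2,0.2,0.2,0.2,0.2]
}}

```text
clock: 1.35
position: [0.3978, 0.0722, 0.4046]
eef_rot: [0.195, 0.981, 0.0, 0.0]
contact_force: [1.1, -0.1, 0.4]
width: 0.602
gripper_force: 0.0
```

>>> {"name": "servo_tool", "arguments": {
  "offset": [
    [-3.39,-4.29,0],
    [-3.39,-4.29,0],
    [-3.39,-4.29,0],
    [-3.39,-4.29,0],
    [0,0,0]
  ],
  "yaw": [0,0,0,0,0.12],
  "jaw": [0.2,0.2,0.2,0.2,0.2]
}}

```text
clock: 1.98
position: [0.457, -0.1408, 0.4048]
eef_rot: [0.26, 0.966, -0.001, 0.0]
contact_force: [0.5, 1.1, -0.2]
width: 0.602
gripper_force: 0.0
```

>>> {"name": "servo_tool", "arguments": {
  "offset": [
    [0,0,0],
    [0,0,0],
    [0,0,2],
    [0,0,3],
    [0,0,3]
  ],
  "yaw": [0.14,0.14,0.14,0.14,0.14],
  "jaw": [0.2,0.2,0.2,0.2,0.2]
}}

```text
clock: 2.6
position: [0.4571, -0.1362, 0.3238]
eef_rot: [0.572, 0.82, 0.0, -0.0]
contact_force: [0.4, 0.6, -0.4]
width: 0.604
gripper_force: 0.0
```

>>> {"name": "servo_tool", "arguments": {
  "offset": [
    [0,0,3],
    [0,0,3],
    [0,0,2],
    [0,0,0],
    [0,0,0]
  ],
  "yaw": [0.14,0.14,0.14,0.03,0],
  "jaw": [0.2,0.2,0.2,0.2,0.2]
}}

```text
clock: 3.22
position: [0.4576, -0.1366, 0.2453]
eef_rot: [0.739, 0.674, 0.0, 0.0]
contact_force: [0.0, -0.3, -0.8]
width: 0.599
gripper_force: 0.0
```

```bash
python3 - <<'E'
from h import *
f=grab('scene'); cv2.imwrite('pics/c.png',cv2.resize(f['color'][170:270,220:340,::-1],None,fx=5,fy=5,interpolation=cv2.INTER_CUBIC))
s=status.read_state();print(s['position'],s['eef_rot'],s['width'])
E
```

```text
[ 0.45769264 -0.13659148  0.24550685] [7.38671763e-01 6.74064801e-01 6.10853403e-04 5.46196726e-04] 0.6003858038257947
```

View pics/c.png

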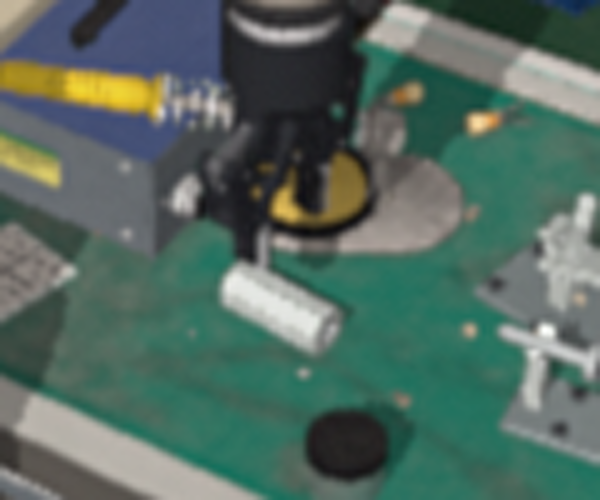

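The fingers, near (250,250) and far (315,205) in the crop, straddle the bush at (280,310), so I'll descend and grip.

>>> {"name": "servo_tool", "arguments": {
  "offset": [
    [0,0,2],
    [0,0,2],
    [0,0,1.5],
    [0,0,1],
    [0,0,0.4]
  ],
  "yaw": [0,0,0,0,0],
  "jaw": [0.2,0.2,0.2,0.2,0.2]
}}

```text
clock: 3.9
position: [0.4574, -0.1365, 0.1755]
eef_rot: [0.739, 0.674, 0.0, -0.0]
contact_force: [-0.8, 0.7, -0.1]
width: 0.594
gripper_force: 0.0
```

>>> {"name": "servo_tool", "arguments": {
  "offset": [
    [0,0,0],
    [0,0,0],
    [0,0,0],
    [0,0,0],
    [0,0,0]
  ],
  "yaw": [0,0,0,0,0],
  "jaw": [-0.5,-0.5,-0.5,-0.5,-0.5],
  "force": 30
}}

```text
clock: 4.53
position: [0.4577, -0.1366, 0.1762]
eef_rot: [0.739, 0.673, 0.0, 0.001]
contact_force: [0.6, -0.2, 4.0]
width: 0.344
gripper_force: 30.5
```

>>> {"name": "servo_tool", "arguments": {
  "offset": [
    [0,0,-2],
    [0,0,-4],
    [0,0,-4],
    [0,0,-3],
    [0,0,0]
  ],
  "yaw": [0,0,0,0,0],
  "jaw": [-0.5,-0.5,-0.5,-0.5,-0.5],
  "force": 30
}}

```text
clock: 5.15
position: [0.4575, -0.1365, 0.3068]
eef_rot: [0.739, 0.674, 0.001, 0.001]
contact_force: [0.4, -0.5, -1.9]
width: 0.345
gripper_force: 30.4
```

```bash
python3 - <<'E'
from h import *
T=pickle.load(open('top.pkl','rb'));S=pickle.load(open('scene.pkl','rb'))
l=ray(T,319.3,186.0,.0725);r=ray(T,333.,188.1,.0905);m=(l+r)/2;d=l-r
print('T tips mid',l,r,m,np.hypot(*d[:2]),np.degrees(np.arctan2(d[1],d[0])))
a=S['color'][203:268,310:375,::-1]; cv2.imwrite('pics/d.png',cv2.resize(a,(585,585),interpolation=cv2.INTER_CUBIC))
E
```

```text
T tips mid [ 0.56470429 -0.27304116  0.0725    ] [ 0.55455112 -0.32185076  0.0905    ] [ 0.5596277  -0.29744596  0.0815    ] 0.04985442356542988 78.24914295177496
```

View pics/d.png

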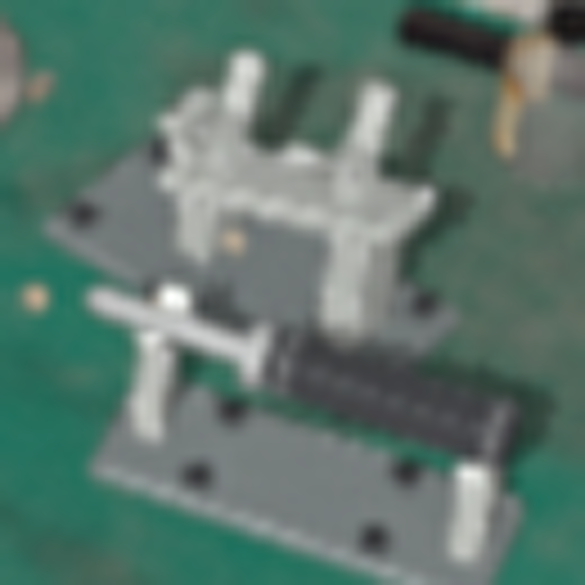

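Crop d shows the far cheek tips at (245,55) and (378,90), the gauge tip at (95,300), the collar at (258,352) and the grip tail at (500,430). I'll triangulate these against the top view.

```bash
python3 - <<'E'
from h import *
np.set_printoptions(precision=4,suppress=True)
T=pickle.load(open('top.pkl','rb'));S=pickle.load(open('scene.pkl','rb'))
def PM(f):
    F=K(f);Rm=cv2.Rodrigues(np.array(f['rvec'],float))[0];return np.array([[F,0,f['cx']],[0,F,f['cy']],[0,0,1]])@np.c_[Rm,np.array(f['tvec'],float).ravel()]
def tri(t,s):
    p=cv2.triangulatePoints(PM(T),PM(S),np.array(t,float).reshape(2,1),np.array(s,float).reshape(2,1)).ravel();return p[:3]/p[3]
d=lambda x,y:((x+.5)/9-.5+310,(y+.5)/9-.5+203)
print('L far',ray(T,320.1,179.8,.0725),ray(S,*d(245,56),.0725),tri((320.1,180),d(245,58)))
print('R far',ray(T,333.7,182,.0905),ray(S,*d(378,90),.0905),tri((333.7,182.2),d(378,92)))
print('tip',ray(S,*d(90,298),.055),ray(T,319.7,209.6,.055)); print('collar',ray(S,*d(258,355),.055)); print('tail',ray(S,*d(500,432),.055))
print('stem mid S',ray(S,*d(175,325),.0565))
# base corners cradle S and rest S
for n,q in dict(cb_left=(47,225),cb_back=(150,150),rb_left=(90,470),).items(): print(n,ray(S,*d(*q),.008 if n[0]=='c' else .006))
# T crop a corners
e=lambda x,y:((x+.5)/4-.5+220,(y+.5)/4-.5+135)
for n,q,z in(('cbTL',(354,167),.008),('cbBL',(344,233),.008),('cbBR',(470,253),.008),('rbBL',(409,327),.006),('rbBR',(545,308),.006),('rbTL',(403,274),.006)): print(n,ray(T,*e(*q),z))
E
```

```text
L far [ 0.5884 -0.2765  0.0725] [ 0.5903 -0.2737  0.0725] [ 0.587  -0.2756  0.0751]
R far [ 0.5776 -0.325   0.0905] [ 0.5786 -0.325   0.0905] [ 0.577  -0.3253  0.0909]
tip [ 0.4756 -0.2742  0.055 ] [ 0.4755 -0.2754  0.055 ]
collar [ 0.4808 -0.3312  0.055 ]
tail [ 0.49   -0.4096  0.055 ]
stem mid S [ 0.4776 -0.3034  0.0565]
cb_left [ 0.544  -0.2276  0.008 ]
cb_back [ 0.5969 -0.2411  0.008 ]
rb_left [ 0.4509 -0.2907  0.006 ]
cbTL [ 0.6097 -0.2387  0.008 ]
cbBL [ 0.5441 -0.2277  0.008 ]
cbBR [ 0.5232 -0.3518  0.008 ]
rbBL [ 0.4507 -0.2905  0.006 ]
rbBR [ 0.4682 -0.425   0.006 ]
rbTL [ 0.5031 -0.2856  0.006 ]
```

>>> {"name": "servo_tool", "arguments": {
  "offset": [
    [0,0,0],
    [-3.4,3.05,0],
    [-4,3.6,0],
    [-4,3.6,0],
    [-2.97,2.61,0]
  ],
  "yaw": [0.075,0,0,0,0],
  "jaw": [-0.5,-0.5,-0.5,-0.5,-0.5]
}}

```text
clock: 5.78
position: [0.5601, -0.3011, 0.3027]
eef_rot: [0.764, 0.645, -0.001, -0.002]
contact_force: [0.7, 0.7, -1.6]
width: 0.343
gripper_force: 30.5
```

>>> {"name": "servo_tool", "arguments": {
  "offset": [
    [0,0,0],
    [0,0,1],
    [0,0,1.5],
    [0,0,1],
    [0,0,0]
  ],
  "yaw": [0,0,0,0,0],
  "jaw": [-0.5,-0.5,-0.5,-0.5,-0.5]
}}

```text
clock: 6.4
position: [0.5597, -0.2985, 0.2693]
eef_rot: [0.764, 0.646, -0.0, -0.001]
contact_force: [-0.5, 0.7, -2.1]
width: 0.346
gripper_force: 30.5
```

```bash
python3 - <<'E'
from h import *
f=grab('scene'); a=f['color'][180:260,300:390,::-1]
g=grab('top'); b=g['color'][165:225,290:365,::-1]
a=cv2.resize(a,(450,400),interpolation=cv2.INTER_CUBIC);b=cv2.resize(b,(500,400),interpolation=cv2.INTER_CUBIC)[:,120:470]
cv2.imwrite('pics/e.png',np.hstack([a,b]))
s=status.read_state();print(s['position'],s['eef_rot'])
E
```

```text
[ 0.56011285 -0.29936951  0.27076021] [7.63798045e-01 6.45455289e-01 1.10534416e-04 6.32952229e-05]
```

View pics/e.png

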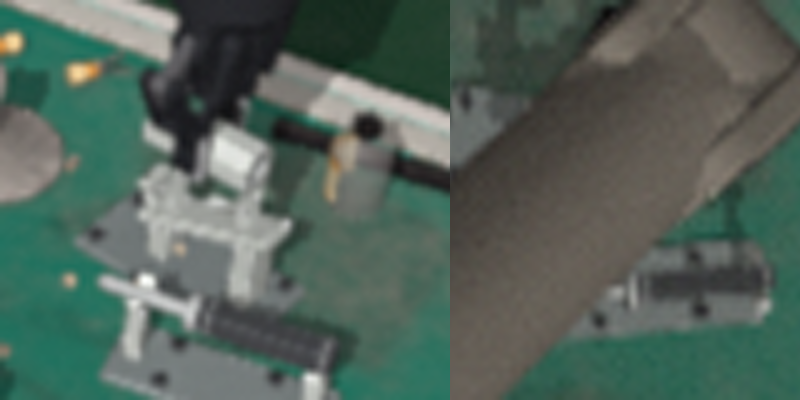

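The bush is held level over the cradle, with its high-end face at about (258,168) in the left crop. I'll check that against the plan.

```bash
python3 - <<'E'
from h import *
f=pickle.load(open('scene.pkl','rb'))
e=np.array([.167,.986]);n=np.array([.986,-.167])
for u,v in((258,166),(258,172)):
    p=ray(f,(u+.5)/5-.5+300,(v+.5)/5-.5+180,.109); print(p, 'along',p[:2]@e,'lat',p[:2]@n,'plan',np.array([.5601,-.2994])@e-.035,np.array([.5601,-.2994])@n)
E
```

```text
[ 0.55705813 -0.33100364  0.109     ] along -0.2333408819439593 lat 0.6045369246722184 plan -0.23667169999999998 0.6022584000000001
[ 0.55228583 -0.33309585  0.109     ] along -0.236200775493776 lat 0.6001808333601394 plan -0.23667169999999998 0.6022584000000001
```

>>> {"name": "servo_tool", "arguments": {
  "offset": [
    [0,0,0.5],
    [0,0,0.4],
    [0,0,0.3],
    [0,0,0],
    [0,0,0]
  ],
  "yaw": [0,0,0,0,0],
  "jaw": [-0.5,-0.5,-0.5,-0.5,-0.5],
  "force": 20
}}

```text
clock: 7.12
position: [0.5601, -0.2997, 0.2587]
eef_rot: [0.764, 0.645, 0.0, 0.0]
contact_force: [0.4, 0.5, -2.1]
width: 0.345
gripper_force: 30.6
```

>>> {"name": "servo_tool", "arguments": {
  "offset": [
    [0,0,0.2],
    [0,0,0.2],
    [0,0,0.2],
    [0,0,0],
    [0,0,0]
  ],
  "yaw": [0,0,0,0,0],
  "jaw": [-0.45,-0.45,-0.45,-0.45,-0.45],
  "force": 20
}}

```text
clock: 7.75
position: [0.5603, -0.2992, 0.2542]
eef_rot: [0.764, 0.645, 0.001, -0.001]
contact_force: [-2.5, 4.6, 7.9]
width: 0.345
gripper_force: 32.4
```

>>> {"name": "servo_tool", "arguments": {
  "offset": [
    [0,0,0.15],
    [0,0,0.15],
    [0,0,0.15],
    [0,0,0.1],
    [0,0,0]
  ],
  "yaw": [0,0,0,0,0],
  "jaw": [-0.45,-0.45,-0.45,-0.45,-0.45],
  "force": 20
}}

```text
clock: 8.38
position: [0.5603, -0.2986, 0.2486]
eef_rot: [0.764, 0.645, 0.001, -0.002]
contact_force: [-3.5, 6.3, 9.1]
width: 0.344
gripper_force: 33.6
```

>>> {"name": "servo_tool", "arguments": {
  "offset": [
    [0,0,0.1],
    [0,0,0.1],
    [0,0,0.1],
    [0,0,0],
    [0,0,0]
  ],
  "yaw": [0,0,0,0,0],
  "jaw": [-0.45,-0.45,-0.45,-0.45,-0.45]
}}

```text
clock: 9.0
position: [0.5603, -0.2983, 0.2456]
eef_rot: [0.764, 0.646, 0.002, -0.002]
contact_force: [-3.7, 7.0, 10.2]
width: 0.345
gripper_force: 34.4
```

```bash
python3 - <<'E'
from h import *
f=grab('scene'); a=f['color'][190:245,318:373,::-1]
cv2.imwrite('pics/g.png',cv2.resize(a,(550,550),interpolation=cv2.INTER_CUBIC))
s=status.read_state();print(s['position'],s['contact_force'],s['torque'])
E
```

```text
[ 0.56036176 -0.29829666  0.24563809] [-3.05086195  5.87243886  9.79734385] [ 0.96875023  0.75959153 -0.11806468]
```

View pics/g.png

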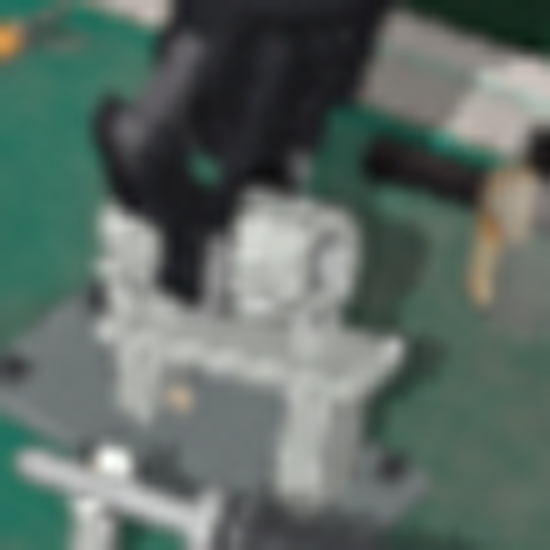

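The bush is tilting into the saddles, with its high-end face at (335,245). I'll keep pressing until the force rises.

>>> {"name": "servo_tool", "arguments": {
  "offset": [
    [0,0,0.1],
    [0,0,0.1],
    [0,0,0.1],
    [0,0,0],
    [0,0,0]
  ],
  "yaw": [0,0,0,0,0],
  "jaw": [-0.45,-0.45,-0.45,-0.45,-0.45]
}}

```text
clock: 9.68
position: [0.5604, -0.2986, 0.2452]
eef_rot: [0.764, 0.645, 0.003, -0.002]
contact_force: [-7.1, 11.0, 25.5]
width: 0.345
gripper_force: 36.6
```

>>> {"name": "servo_tool", "arguments": {
  "offset": [
    [0,0,-0.2],
    [0.2,0,0.07],
    [0.2,0,0.07],
    [0.2,0,0.07],
    [0,0,0]
  ],
  "yaw": [0,0,0,0,0],
  "jaw": [-0.45,-0.45,-0.45,-0.45,-0.45]
}}

```text
clock: 10.3
position: [0.5603, -0.2968, 0.2451]
eef_rot: [0.765, 0.644, -0.0, 0.002]
contact_force: [-5.1, 0.1, 17.9]
width: 0.342
gripper_force: 35.6
```

>>> {"name": "servo_tool", "arguments": {
  "offset": [
    [0.2,0,0.05],
    [0.2,0,0.05],
    [0.2,0,0.05],
    [0,0,0],
    [0,0,0]
  ],
  "yaw": [0,0,0,0,0],
  "jaw": [-0.45,-0.45,-0.45,-0.45,-0.45]
}}

```text
clock: 10.92
position: [0.5608, -0.2935, 0.2441]
eef_rot: [0.766, 0.643, -0.002, 0.005]
contact_force: [-6.8, -5.0, 15.3]
width: 0.346
gripper_force: 35.5
```

>>> {"name": "servo_tool", "arguments": {
  "offset": [
    [0.2,0,0.05],
    [0.2,0,0.05],
    [0,0,0],
    [0,0,0],
    [0,0,0]
  ],
  "yaw": [0,0,0,0,0],
  "jaw": [-0.45,-0.45,-0.45,-0.45,-0.45]
}}

```text
clock: 11.55
position: [0.5607, -0.2925, 0.2441]
eef_rot: [0.766, 0.643, -0.003, 0.007]
contact_force: [-6.4, -10.2, 15.8]
width: 0.342
gripper_force: 35.4
```

>>> {"name": "servo_tool", "arguments": {
  "offset": [
    [-0.3,0,-0.15],
    [0,0,0],
    [0,0,0],
    [0,0,0],
    [0,0,0]
  ],
  "yaw": [0,0,0,0,0],
  "jaw": [-0.45,0.1,0.1,0.1,0.1]
}}

```text
clock: 12.18
position: [0.5618, -0.288, 0.2406]
eef_rot: [0.764, 0.645, -0.001, 0.001]
contact_force: [-3.2, -5.1, 4.6]
width: 0.551
gripper_force: 3.1
```

>>> {"name": "servo_tool", "arguments": {
  "offset": [
    [0,0,-0.5],
    [0,0,-2],
    [0,0,-3],
    [0,0,-3],
    [0,0,0]
  ],
  "yaw": [0,0,0,0,0],
  "jaw": [0.1,0.1,0.1,0.1,0.1]
}}

```text
clock: 12.8
position: [0.5636, -0.2864, 0.3284]
eef_rot: [0.763, 0.646, 0.002, 0.002]
contact_force: [-0.6, 0.5, -0.5]
width: 0.549
gripper_force: 0.0
```

```bash
python3 - <<'E'
from h import *
f=grab('scene'); a=f['color'][190:270,310:390,::-1]
cv2.imwrite('pics/i.png',cv2.resize(a,(560,560),interpolation=cv2.INTER_CUBIC))
s=status.read_state();print(s['position'],s['eef_rot'],s['contact_force'],s['width'])
E
```

```text
[ 0.56307787 -0.28589264  0.32655359] [7.63328975e-01 6.46008220e-01 1.37002053e-03 6.15740560e-04] [ 0.4791481   0.22335975 -0.3039102 ] 0.5508214966998806
```

View pics/i.png

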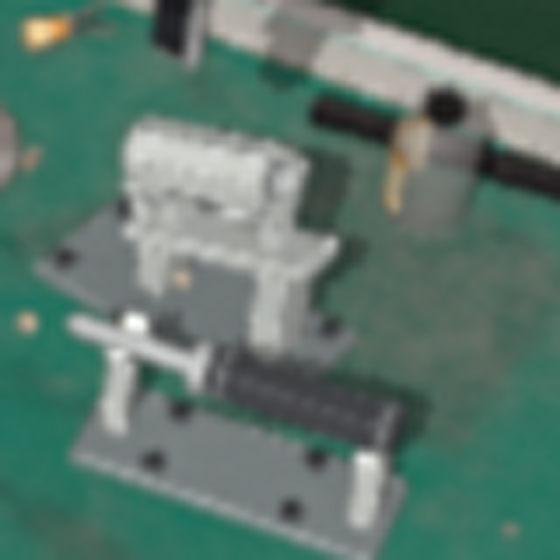

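The bush lies sloped in the cradle, with its high face at (287,182) in the crop. Next is the gauge.

>>> {"name": "servo_tool", "arguments": {
  "offset": [
    [0,0,0],
    [0,0,0],
    [-2.5,-2.9,0],
    [-2.6,-2.9,0],
    [-2.48,-2.87,0]
  ],
  "yaw": [-0.13,-0.128,0,0,0],
  "jaw": [0.1,0.1,0.1,0.1,0.1]
}}

```text
clock: 13.48
position: [0.482, -0.3698, 0.3239]
eef_rot: [0.674, 0.739, 0.0, -0.001]
contact_force: [1.2, 0.2, 0.9]
width: 0.553
gripper_force: 0.0
```

>>> {"name": "servo_tool", "arguments": {
  "offset": [
    [0,0,1],
    [0,0,2],
    [0,0,2],
    [0,0,0],
    [0,0,0]
  ],
  "yaw": [0,0,0,0,0],
  "jaw": [0.1,0.1,0.1,0.1,0.1]
}}

```text
clock: 14.1
position: [0.4831, -0.3698, 0.2749]
eef_rot: [0.674, 0.739, -0.0, -0.0]
contact_force: [0.5, 0.1, 1.0]
width: 0.548
gripper_force: 0.0
```

```bash
python3 - <<'E'
from h import *
f=pickle.load(open('scene.pkl','rb')); d=lambda x,y:((x+.5)/7-.5+310,(y+.5)/7-.5+190)
e=np.array([.167,.986]);n=np.array([.986,-.167])
for q in((287,180),(285,185)):
    p=ray(f,*d(*q),.0967);print('bush hi end',p,p[:2]@e,p[:2]@n,'plan',-.198-.034*np.cos(.349))
s=status.read_state();x,y=s['eef_rot'][:2];print(s['position'],'xhead',np.degrees(np.arctan2(y*y-x*x,2*x*y))+90)
E
```

```text
bush hi end [ 0.55942757 -0.32955795  0.0967    ] -0.23151973546267227 0.6066317630453476 plan -0.2299503147909865
bush hi end [ 0.55614345 -0.33010167  0.0967    ] -0.23260429236313934 0.6034844221315957 plan -0.2299503147909865
[ 0.48314112 -0.36980205  0.27488113] xhead 95.2087952757555
```

>>> {"name": "servo_tool", "arguments": {
  "offset": [
    [0,0,2],
    [0,0,2],
    [0,0,1.5],
    [0,0,0.7],
    [0,0,0]
  ],
  "yaw": [0,0,0,0,0],
  "jaw": [0.1,0.1,0.1,0.1,0.1]
}}

```text
clock: 14.72
position: [0.4825, -0.3701, 0.2124]
eef_rot: [0.675, 0.738, -0.0, -0.001]
contact_force: [0.3, 0.2, 0.1]
width: 0.549
gripper_force: 0.0
```

>>> {"name": "servo_tool", "arguments": {
  "offset": [
    [0,0,0],
    [0,0,0],
    [0,0,0],
    [0,0,0],
    [0,0,0]
  ],
  "yaw": [0,0,0,0,0],
  "jaw": [-0.8,-0.8,-0.8,-0.8,-0.8],
  "force": 30
}}

```text
clock: 15.35
position: [0.483, -0.3703, 0.2138]
eef_rot: [0.675, 0.738, 0.0, 0.001]
contact_force: [0.5, 1.5, 4.9]
width: 0.179
gripper_force: 32.6
```

>>> {"name": "servo_tool", "arguments": {
  "offset": [
    [0,0,-1],
    [0,0,-2],
    [0,0,-1],
    [2,0,0],
    [3,0,0]
  ],
  "yaw": [0,0,0,0,0],
  "jaw": [-0.8,-0.8,-0.8,-0.8,-0.8]
}}

```text
clock: 15.98
position: [0.4779, -0.3206, 0.254]
eef_rot: [0.675, 0.738, -0.0, 0.001]
contact_force: [0.1, 1.0, -1.9]
width: 0.18
gripper_force: 31.8
```

>>> {"name": "servo_tool", "arguments": {
  "offset": [
    [3,0,0],
    [2.9,0,0],
    [0,0,1],
    [0,0,0.7],
    [0,0,0]
  ],
  "yaw": [0,0,0,0,0],
  "jaw": [-0.8,-0.8,-0.8,-0.8,-0.8]
}}

```text
clock: 16.6
position: [0.4724, -0.2625, 0.2357]
eef_rot: [0.675, 0.738, -0.0, -0.0]
contact_force: [-0.3, -0.5, -0.8]
width: 0.182
gripper_force: 31.8
```

>>> {"name": "servo_tool", "arguments": {
  "offset": [
    [0,0,0.2],
    [0,0,0.2],
    [0,0,0.2],
    [0,0,0.2],
    [0,0,0]
  ],
  "yaw": [0,0,0,0,0],
  "jaw": [-0.8,-0.8,-0.8,-0.8,-0.8]
}}

```text
clock: 17.23
position: [0.4728, -0.2615, 0.2279]
eef_rot: [0.675, 0.738, -0.0, -0.0]
contact_force: [0.6, -0.1, -2.0]
width: 0.182
gripper_force: 31.8
```

>>> {"name": "servo_tool", "arguments": {
  "offset": [
    [0,0,0.15],
    [0,0,0.15],
    [0,0,0.1],
    [0,0,0],
    [0,0,0]
  ],
  "yaw": [0,0,0,0,0],
  "jaw": [-0.8,-0.8,-0.8,-0.8,-0.8]
}}

```text
clock: 17.85
position: [0.473, -0.2615, 0.2241]
eef_rot: [0.675, 0.738, 0.0, 0.0]
contact_force: [0.3, 0.2, -1.3]
width: 0.177
gripper_force: 31.8
```

>>> {"name": "servo_tool", "arguments": {
  "offset": [
    [0,0,0.15],
    [0,0,0.15],
    [0,0,0.1],
    [0,0,0],
    [0,0,0]
  ],
  "yaw": [0,0,0,0,0],
  "jaw": [-0.8,-0.8,-0.8,-0.8,-0.8]
}}

```text
clock: 18.48
position: [0.4735, -0.2616, 0.2211]
eef_rot: [0.674, 0.738, 0.001, 0.0]
contact_force: [-0.4, 1.9, 8.5]
width: 0.183
gripper_force: 33.1
```

>>> {"name": "servo_tool", "arguments": {
  "offset": [
    [0,0,0.2],
    [0,0,0.2],
    [0,0,0.2],
    [0,0,0.2],
    [0,0,0]
  ],
  "yaw": [0,0,0,0,0],
  "jaw": [-0.8,-0.8,-0.8,-0.8,-0.8]
}}

```text
clock: 19.1
position: [0.4735, -0.2612, 0.2129]
eef_rot: [0.674, 0.738, 0.001, -0.0]
contact_force: [-1.6, 3.8, 8.0]
width: 0.18
gripper_force: 34.8
```

```bash
cat > ang.py <<'E'
from fit import *
# gauge pixels in S onto the vertical plane through gauge axis: p0 (xy), heading deg
def gauge(f,tcp,head,out=True):
    h=np.radians(head); e=np.array([np.cos(h),np.sin(h),0]); n=np.array([np.sin(h),-np.cos(h),0])
    F=K(f);Rm=cv2.Rodrigues(np.array(f['rvec'],float))[0];c=-Rm.T@np.array(f['tvec'],float).ravel()
    def cast(u,v):
        d=np.stack([(u-f['cx'])/F,(v-f['cy'])/F,np.ones_like(u)],-1)@Rm
        p=c+d*(((np.array(tcp)-c)@n)/(d@n))[:,None]; return (p-tcp)@e,p[:,2]
    def proj(p): q=Rm@p+np.array(f['tvec'],float).ravel(); return q[:2]/q[2]*F+[f['cx'],f['cy']]
    return cast,proj,e
E
python3 - <<'E'
from ang import *
f=grab('scene');s=status.read_state();x,y=s['eef_rot'][:2];H=np.degrees(np.arctan2(y*y-x*x,2*x*y))+90;t=np.array(s['position']);print(t,H,s['contact_force'])
cast,proj,e=gauge(f,t,H)
for a,dz in((0,-.159),(.041,-.159),(.095,-.159),(-.046,-.159)): print(a,proj(t+a*e+[0,0,dz]))
g=proj(t+.03*e+[0,0,-.17]).astype(int);a=f['color'][g[1]-35:g[1]+40,g[0]-55:g[0]+45,::-1];print(g)
cv2.imwrite('pics/j.png',cv2.resize(a,(800,600),interpolation=cv2.INTER_CUBIC))
E
```

```text
[ 0.47352509 -0.26113286  0.21293459] 95.1879414668027 [-0.24035986  3.63745134  9.20520993]
0 [315.17252388 234.68078985]
0.041 [302.19700027 230.2752769 ]
0.095 [285.49908347 224.60591888]
-0.046 [330.04684267 239.73099099]
[305 234]
```

View pics/j.png

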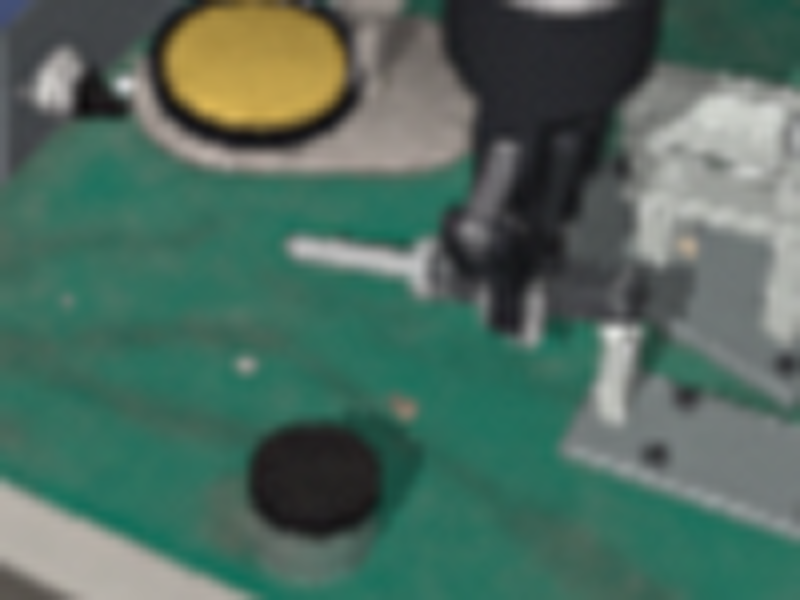

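The tip is at (290,247) and the collar at (432,268) in the crop. I'll convert those to a tilt angle.

```bash
cat >> ang.py <<'E'
def stem(f,tcp,head,dz0=-.159,thr=None):
    # bright stem pixels near the expected stem, fitted to a line in the vertical plane
    cast,proj,e=gauge(f,tcp,head)
    a=proj(tcp+.08*e+[0,0,dz0-.02]); g=a.astype(int); r=26
    im=cv2.resize(f['color'][g[1]-r:g[1]+r,g[0]-r:g[0]+r],None,fx=4,fy=4,interpolation=cv2.INTER_CUBIC); hsv=cv2.cvtColor(im,cv2.COLOR_RGB2HSV)
    v,u=np.nonzero((hsv[...,1]<60)&(hsv[...,2]>95)); s,z=cast((u+.5)/4-.5+g[0]-r,(v+.5)/4-.5+g[1]-r)
    k=(s>.05)&(s<.105)&(z<tcp[2]+dz0+.02)&(z>tcp[2]+dz0-.06); s,z=s[k],z[k]
    for _ in range(4):
        p=np.polyfit(s,z,1); q=np.abs(z-np.polyval(p,s))<.008; s,z=s[q],z[q]
    return len(s),'pitch',np.degrees(np.arctan(p[0])).round(2),'z at grasp rel tcp',np.polyval(p,0)-tcp[2],'tip s',np.percentile(s,99)
E
python3 - <<'E'
from ang import *
f=pickle.load(open('scene.pkl','rb'));t=np.array([.47352509,-.26113286,.21293459]);H=95.19
cast,proj,e=gauge(f,t,H)
u=np.array([290,432])/8-.44+250;v=np.array([247,268])/8-.44+199
s,z=cast(u,v);print(s,z,np.degrees(np.arctan2(z[0]-z[1],s[0]-s[1])));print(stem(f,t,H))
E
```

```text
[0.09331093 0.03633747] [0.03463036 0.0486395 ] -13.814338263430443
(536, 'pitch', np.float64(-3.18), 'z at grasp rel tcp', np.float64(-0.16740358987847084), 'tip s', np.float64(0.09133419084504715))
```

>>> {"name": "servo_tool", "arguments": {
  "offset": [
    [0,0,0.15],
    [0,0,0.15],
    [0,0,0.08],
    [0,0,0],
    [0,0,0]
  ],
  "yaw": [0,0,0,0,0],
  "jaw": [-0.8,-0.8,-0.8,-0.8,-0.8]
}}

```text
clock: 19.77
position: [0.4736, -0.2612, 0.2093]
eef_rot: [0.674, 0.738, 0.001, 0.0]
contact_force: [-1.0, 3.6, 9.3]
width: 0.182
gripper_force: 35.8
```

```bash
cat >> ang.py <<'E'
def stem(f,tcp,head,g0=20,dz0=-.159,w=.013):
    cast,proj,e=gauge(f,tcp,head)
    a=proj(tcp+.07*e+[0,0,dz0-.07*np.tan(np.radians(g0))]); g=a.astype(int); r=30
    im=cv2.resize(f['color'][g[1]-r:g[1]+r,g[0]-r:g[0]+r],None,fx=4,fy=4,interpolation=cv2.INTER_CUBIC); hsv=cv2.cvtColor(im,cv2.COLOR_RGB2HSV)
    v,u=np.mgrid[0:8*r,0:8*r]; s,z=cast(((u+.5)/4-.5+g[0]-r).ravel(),((v+.5)/4-.5+g[1]-r).ravel())
    ok=((hsv[...,1]<70)&(hsv[...,2]>105)).ravel()&(s>.03)&(s<.11)&(np.abs(z-(tcp[2]+dz0-s*np.tan(np.radians(g0))))<w)
    m=comp(ok.reshape(8*r,8*r)).ravel(); s,z=s[m],z[m]; tip=np.percentile(s,99.5); k=(s<tip-.004)&(s>tip-.045); p=np.polyfit(s[k],z[k],1)
    return m.sum(),'pitch',np.degrees(np.arctan(p[0])).round(2),'z at grasp rel tcp',(np.polyval(p,0)-tcp[2]).round(4),'tip s,z',tip.round(4),np.polyval(p,tip).round(4),'rms',np.std(z[k]-np.polyval(p,s[k])).round(4)
E
python3 - <<'E'
from ang import *
f=pickle.load(open('scene.pkl','rb'));t=np.array([.47352509,-.26113286,.21293459]);print(stem(f,t,95.19,15))
f=grab('scene');s=status.read_state();t=np.array(s['position']);print(t,s['contact_force']);print(stem(f,t,95.19,20));print(stem(f,t,95.19,17))
E
```

```text
(np.int64(1195), 'pitch', np.float64(-14.23), 'z at grasp rel tcp', np.float64(-0.1547), 'tip s,z', np.float64(0.0947), np.float64(0.0342), 'rms', np.float64(0.0044))
[ 0.47354256 -0.26122706  0.20929143] [-0.28653816  3.73182662  9.41328649]
(np.int64(1139), 'pitch', np.float64(-19.35), 'z at grasp rel tcp', np.float64(-0.1543), 'tip s,z', np.float64(0.092), np.float64(0.0227), 'rms', np.float64(0.0043))
(np.int64(1222), 'pitch', np.float64(-18.89), 'z at grasp rel tcp', np.float64(-0.1543), 'tip s,z', np.float64(0.092), np.float64(0.0235), 'rms', np.float64(0.0047))
```

>>> {"name": "servo_tool", "arguments": {
  "offset": [
    [0,0,-1],
    [0,0,-2.5],
    [0,0,-3],
    [0,0,-2.5],
    [0,0,-1]
  ],
  "yaw": [0,0,0,0.13,0.128],
  "jaw": [-0.8,-0.8,-0.8,-0.8,-0.8]
}}

```text
clock: 20.45
position: [0.4727, -0.2621, 0.3099]
eef_rot: [0.765, 0.643, 0.001, 0.001]
contact_force: [0.6, 0.5, -1.5]
width: 0.181
gripper_force: 34.3
```

>>> {"name": "servo_tool", "arguments": {
  "offset": [
    [-2.5,0,0],
    [-3.5,0,0],
    [-4,0,0],
    [-3.5,0,0],
    [-2,0,0]
  ],
  "yaw": [0,0,0,0,0],
  "jaw": [-0.8,-0.8,-0.8,-0.8,-0.8]
}}

```text
clock: 21.08
position: [0.4455, -0.4164, 0.3083]
eef_rot: [0.765, 0.644, -0.001, 0.0]
contact_force: [0.7, 0.3, -1.8]
width: 0.178
gripper_force: 34.3
```

>>> {"name": "servo_tool", "arguments": {
  "offset": [
    [0,2,0],
    [0,3,0],
    [0,2.7,0],
    [0,1.5,0],
    [0,0,0]
  ],
  "yaw": [0,0,0,0,0],
  "jaw": [-0.8,-0.8,-0.8,-0.8,-0.8]
}}

```text
clock: 21.7
position: [0.5381, -0.4295, 0.3079]
eef_rot: [0.764, 0.646, -0.0, -0.0]
contact_force: [-0.4, 0.3, -0.3]
width: 0.179
gripper_force: 34.3
```

```bash
cat > st.py <<'E'
from ang import *
def show(g0=19):
    f=grab('scene');s=status.read_state();x,y=s['eef_rot'][:2];H=np.degrees(np.arctan2(y*y-x*x,2*x*y))+90;t=np.array(s['position'])
    e=np.array([.167,.986]);n=np.array([.986,-.167]);print(t.round(4),'head',H.round(2),'along',(t[:2]@e).round(4),'lat',(t[:2]@n).round(4),s['contact_force'].round(1))
    try: print(stem(f,t,H,g0))
    except Exception as ex: print(ex)
E
python3 -c "from st import *;show()"
```

```text
[ 0.537  -0.4298  0.308 ] head 80.36 along -0.3341 lat 0.6013 [ 0.6 -1.4 -0.3]
(np.int64(1938), 'pitch', np.float64(-32.04), 'z at grasp rel tcp', np.float64(-0.1323), 'tip s,z', np.float64(0.1097), np.float64(0.1071), 'rms', np.float64(0.0057))
```

```bash
python3 - <<'E'
from h import *
f=pickle.load(open('scene.pkl','rb')); f=dict(f); f['cy']=f['cy']-0.9  # depth rows sit 0.9 up of colour
P=cloud(f).reshape(-1,3); a=P[:,:2]@[.167,.986];l=P[:,:2]@[.986,-.167];z=P[:,2]
k=(a>-.30)&(a<-.246)&(np.abs(l-.60)<.02)&(z>.075)&(z<.17)
print('stem',k.sum(),'lat',np.median(l[k]));p=np.polyfit(a[k],z[k],1);print('slope',np.degrees(np.arctan(p[0])),'z at -.26',np.polyval(p,-.26),'resid',np.std(z[k]-np.polyval(p,a[k])))
for lo in np.arange(-.30,-.15,.008):
    q=(a>lo)&(a<lo+.008)&(np.abs(l-.60)<.022)&(z>.06)&(z<.17); 
    if q.sum(): print(round(lo,3),q.sum(),'lat %.4f [%.4f %.4f] z %.4f [%.4f %.4f]'%(np.median(l[q]),*np.percentile(l[q],[5,95]),np.median(z[q]),*np.percentile(z[q],[5,95])))
E
```

```text
stem 66 lat 0.5995557630433948
slope -23.56163548500984 z at -.26 0.12773819931524172 resid 0.0039216768713002505
-0.3 21 lat 0.5960 [0.5887 0.6075] z 0.1457 [0.1376 0.1511]
-0.292 6 lat 0.5990 [0.5975 0.6027] z 0.1363 [0.1336 0.1402]
-0.284 8 lat 0.5996 [0.5984 0.6033] z 0.1347 [0.1306 0.1384]
-0.276 8 lat 0.5998 [0.5978 0.6011] z 0.1326 [0.1275 0.1350]
-0.268 8 lat 0.5990 [0.5974 0.6025] z 0.1306 [0.1251 0.1330]
-0.26 25 lat 0.6005 [0.5899 0.6107] z 0.0695 [0.0631 0.1299]
-0.252 23 lat 0.5987 [0.5859 0.6078] z 0.0693 [0.0635 0.1269]
-0.244 31 lat 0.5974 [0.5886 0.6089] z 0.0672 [0.0625 0.0892]
-0.236 65 lat 0.5951 [0.5839 0.6156] z 0.0881 [0.0616 0.1041]
-0.228 45 lat 0.5921 [0.5817 0.6092] z 0.1001 [0.0658 0.1102]
-0.22 20 lat 0.5907 [0.5861 0.6039] z 0.1015 [0.0861 0.1078]
-0.212 25 lat 0.5908 [0.5866 0.6069] z 0.0970 [0.0795 0.1032]
-0.204 25 lat 0.5917 [0.5867 0.6048] z 0.0969 [0.0778 0.1021]
-0.196 26 lat 0.5918 [0.5867 0.6056] z 0.0927 [0.0781 0.0997]
-0.188 28 lat 0.5918 [0.5866 0.6079] z 0.0869 [0.0638 0.0940]
-0.18 28 lat 0.5902 [0.5820 0.6057] z 0.0823 [0.0685 0.0940]
-0.172 24 lat 0.5913 [0.5855 0.6050] z 0.0836 [0.0710 0.0899]
-0.164 3 lat 0.5983 [0.5918 0.6045] z 0.0849 [0.0841 0.0861]
```

>>> {"name": "servo_tool", "arguments": {
  "offset": [
    [0,0.05,0.6],
    [0,0,0.6],
    [0,0,0.55],
    [0,0,0],
    [0,0,0]
  ],
  "yaw": [0,0,0,0,0],
  "jaw": [-0.8,-0.8,-0.8,-0.8,-0.8]
}}

```text
clock: 22.38
position: [0.5382, -0.4299, 0.2909]
eef_rot: [0.764, 0.645, 0.0, 0.0]
contact_force: [-0.4, -0.3, -0.8]
width: 0.182
gripper_force: 34.3
```

```bash
cat > dd.py <<'E'
from h import *
s=status.read_state();t=np.array(s['position']);print(t.round(4),'along',t[:2]@[.167,.986],'lat',t[:2]@[.986,-.167],s['contact_force'].round(1))
Q=[]
for i in range(6):
    f=dict(vision.grab_frame('scene')); f['cy']-=0.9; Q.append(cloud(f).reshape(-1,3))
P=np.vstack(Q);a=P[:,:2]@[.167,.986];l=P[:,:2]@[.986,-.167];z=P[:,2]; A0=t[:2]@[.167,.986]
exp=t[2]-.159-(a-A0)*np.tan(np.radians(19))
k=(a>A0+.045)&(a<A0+.1)&(np.abs(l-.60)<.02)&(np.abs(z-exp)<.014)
b=a<A0+.085
p=np.polyfit(a[k&b],z[k&b],1);print('stem',k.sum(),'lat',np.median(l[k&b]),'slope',np.degrees(np.arctan(p[0])),'z rel tcp at s=.065',np.polyval(p,A0+.065)-t[2],'hist',np.histogram(a[k]-A0,np.arange(.045,.104,.004))[0])
k=(a>-.222)&(a<-.172)&(np.abs(l-.602)<.006)&(z>.08)&(z<.125)
p=np.polyfit(a[k],z[k],1);print('bush top slope',np.degrees(np.arctan(p[0])),'z at -.1955',np.polyval(p,-.1955))
E
python3 dd.py
```

```text
[ 0.5382 -0.4299  0.2909] along -0.33397560694253314 lat 0.602416424630748 [-0.4 -0.3 -0.8]
stem 302 lat 0.5992454804821252 slope -19.360538612232553 z rel tcp at s=.065 -0.17649923985253155 hist [29 22 23 18 31 23 19 26 25 23 21  0  2 40]
bush top slope -20.226456762025684 z at -.1955 0.09840808020031853
```

>>> {"name": "servo_tool", "arguments": {
  "offset": [
    [0.47,0,0.24],
    [0.47,0,0.17],
    [0.47,0,0.17],
    [0.47,0,0.17],
    [0.47,0,0.17]
  ],
  "yaw": [0,0,0,0,0],
  "jaw": [-0.8,-0.8,-0.8,-0.8,-0.8]
}}

```text
clock: 23.3
position: [0.5422, -0.4062, 0.2814]
eef_rot: [0.764, 0.645, 0.0, -0.0]
contact_force: [0.3, 0.2, -1.5]
width: 0.183
gripper_force: 34.3
```

>>> {"name": "servo_tool", "arguments": {
  "offset": [
    [0.47,0,0.17],
    [0.47,0,0.17],
    [0.47,0,0.17],
    [0.47,0,0.17],
    [0,0,0]
  ],
  "yaw": [0,0,0,0,0],
  "jaw": [-0.8,-0.8,-0.8,-0.8,-0.8]
}}

```text
clock: 23.92
position: [0.5455, -0.3875, 0.2745]
eef_rot: [0.764, 0.646, 0.0, -0.0]
contact_force: [-0.1, 0.4, -1.2]
width: 0.179
gripper_force: 34.3
```

```bash
python3 dd.py
```

```text
[ 0.5455 -0.3875  0.2745] along -0.2909846553468113 lat 0.6025639544308893 [-0.1  0.4 -1.2]
stem 807 lat 0.5922316497585149 slope -6.512704794490627 z rel tcp at s=.065 -0.17884076149819433 hist [ 20  31  54 132 140  62  41  47  49  48  45  48  50  40]
bush top slope -20.504579177160423 z at -.1955 0.09829975099304537
```

>>> {"name": "servo_tool", "arguments": {
  "offset": [
    [0.47,0,0.17],
    [0.47,0,0.17],
    [0.47,0,0.17],
    [0.38,0,0.14],
    [0,0,0]
  ],
  "yaw": [0,0,0,0,0],
  "jaw": [-0.8,-0.8,-0.8,-0.8,-0.8]
}}

```text
clock: 24.85
position: [0.5485, -0.3698, 0.268]
eef_rot: [0.764, 0.646, 0.0, -0.0]
contact_force: [0.0, -0.3, -1.6]
width: 0.185
gripper_force: 34.3
```

>>> {"name": "servo_tool", "arguments": {
  "offset": [
    [0.15,0,0.055],
    [0.15,0,0.055],
    [0.15,0,0.055],
    [0,0,0],
    [0,0,0]
  ],
  "yaw": [0,0,0,0,0],
  "jaw": [-0.8,-0.8,-0.8,-0.8,-0.8]
}}

```text
clock: 25.48
position: [0.5489, -0.3664, 0.2668]
eef_rot: [0.764, 0.645, -0.0, 0.0]
contact_force: [-0.4, -1.1, -0.9]
width: 0.179
gripper_force: 34.4
```

>>> {"name": "servo_tool", "arguments": {
  "offset": [
    [0.15,0,0.055],
    [0.15,0,0.055],
    [0.15,0,0.055],
    [0,0,0],
    [0,0,0]
  ],
  "yaw": [0,0,0,0,0],
  "jaw": [-0.8,-0.8,-0.8,-0.8,-0.8]
}}

```text
clock: 26.1
position: [0.5486, -0.365, 0.2669]
eef_rot: [0.765, 0.644, -0.002, 0.003]
contact_force: [-2.0, -6.5, 3.6]
width: 0.181
gripper_force: 35.0
```

>>> {"name": "servo_tool", "arguments": {
  "offset": [
    [0.15,0,0.055],
    [0.15,0,0.055],
    [0,0,0],
    [0,0,0],
    [0,0,0]
  ],
  "yaw": [0,0,0,0,0],
  "jaw": [-0.8,-0.8,-0.8,-0.8,-0.8]
}}

```text
clock: 26.72
position: [0.5485, -0.3641, 0.267]
eef_rot: [0.765, 0.644, -0.003, 0.005]
contact_force: [-2.4, -10.9, 6.2]
width: 0.179
gripper_force: 35.3
```

```bash
python3 dd.py
```

```text
[ 0.5485 -0.3641  0.267 ] along -0.2673690308926391 lat 0.6016068532291783 [ -2.4 -10.9   6.2]
stem 730 lat 0.5888980523471607 slope -22.031262600260664 z rel tcp at s=.065 -0.1766555267696131 hist [50 55 40 49 52 53 51 48 50 57 64 59 62 40]
bush top slope -20.323941376402722 z at -.1955 0.0984160301341912
```

>>> {"name": "servo_tool", "arguments": {
  "offset": [
    [-0.47,0,-0.17],
    [-0.47,0,-0.17],
    [-0.47,0,-0.17],
    [-0.47,0,-0.17],
    [-0.47,0,-0.17]
  ],
  "yaw": [0,0,0,0,0],
  "jaw": [-0.8,-0.8,-0.8,-0.8,-0.8]
}}

```text
clock: 27.65
position: [0.5465, -0.3816, 0.2722]
eef_rot: [0.764, 0.646, 0.0, -0.0]
contact_force: [0.9, 0.8, -1.3]
width: 0.182
gripper_force: 34.3
```

>>> {"name": "servo_tool", "arguments": {
  "offset": [
    [-0.94,0,-0.34],
    [-0.94,0,-0.34],
    [-0.94,0,-0.34],
    [-0.94,0,-0.34],
    [-0.94,0,-0.34]
  ],
  "yaw": [0,0,0,0,0],
  "jaw": [-0.8,-0.8,-0.8,-0.8,-0.8]
}}

```text
clock: 28.28
position: [0.5383, -0.4288, 0.2896]
eef_rot: [0.764, 0.645, 0.0, 0.0]
contact_force: [0.6, -0.1, -1.0]
width: 0.181
gripper_force: 34.3
```

>>> {"name": "servo_tool", "arguments": {
  "offset": [
    [-0.94,0,-0.34],
    [-0.94,0,-0.34],
    [-0.94,0,-0.34],
    [0,0,0],
    [0,0,0]
  ],
  "yaw": [0,0,0,0,0],
  "jaw": [-0.8,-0.8,-0.8,-0.8,-0.8]
}}

```text
clock: 28.9
position: [0.5339, -0.4556, 0.2993]
eef_rot: [0.764, 0.645, 0.0, -0.0]
contact_force: [0.3, 0.6, -1.3]
width: 0.182
gripper_force: 34.3
```

```bash
python3 dd.py
```

```text
[ 0.5339 -0.4556  0.2993] along -0.36010999662120874 lat 0.6024892285762419 [ 0.3  0.6 -1.3]
stem 279 lat 0.5996282597455036 slope -17.47972134826799 z rel tcp at s=.065 -0.1764100531572002 hist [21 30 26 26 20 28 25 24 29 17 25  8  0  0]
bush top slope -20.569930841454376 z at -.1955 0.09842215325133506
```

>>> {"name": "servo_tool", "arguments": {
  "offset": [
    [0,-3.2,0],
    [0,-3.24,0],
    [2.5,0,0],
    [2.6,0,0],
    [2.47,0,0]
  ],
  "yaw": [0,0,0,0,0],
  "jaw": [-0.8,-0.8,-0.8,-0.8,-0.8]
}}

```text
clock: 29.82
position: [0.483, -0.3696, 0.2997]
eef_rot: [0.764, 0.645, 0.0, 0.0]
contact_force: [0.3, 0.3, -0.2]
width: 0.178
gripper_force: 34.3
```

>>> {"name": "servo_tool", "arguments": {
  "offset": [
    [0,0,0],
    [0,0,0],
    [0,0,2],
    [0,0,1.5],
    [0,0,0]
  ],
  "yaw": [-0.13,-0.128,0,0,0],
  "jaw": [-0.8,-0.8,-0.8,-0.8,-0.8]
}}

```text
clock: 30.45
position: [0.4822, -0.3698, 0.2622]
eef_rot: [0.675, 0.738, -0.0, -0.002]
contact_force: [0.5, -0.3, -1.3]
width: 0.178
gripper_force: 34.3
```

```bash
python3 - <<'E'
from h import *
s=status.read_state();x,y=s['eef_rot'][:2];t=np.array(s['position']);H=np.arctan2(y*y-x*x,2*x*y)+np.pi/2
e=np.array([np.cos(H),np.sin(H)]);n=np.array([np.sin(H),-np.cos(H)]);d=np.array([.483,-.3703])-t[:2];print(t,np.degrees(H),'dx dy cm',d@e*100,d@n*100,'dz',t[2]-.2138)
E
```

```text
[ 0.48223499 -0.36978473  0.2621585 ] 95.09202598435176 dx dy cm -0.05811312391696272 0.0716262496722502 dz 0.04835850416503573
```

>>> {"name": "servo_tool", "arguments": {
  "offset": [
    [0,0.07,1],
    [0,0,1],
    [0,0,0.4],
    [0,0,0.3],
    [0,0,0]
  ],
  "yaw": [0,0,0,0,0],
  "jaw": [-0.8,-0.8,-0.8,-0.8,-0.8]
}}

```text
clock: 31.08
position: [0.4836, -0.3705, 0.2375]
eef_rot: [0.675, 0.738, 0.0, -0.0]
contact_force: [-0.0, -0.1, -0.7]
width: 0.178
gripper_force: 34.3
```

>>> {"name": "servo_tool", "arguments": {
  "offset": [
    [0,0,0.2],
    [0,0,0.2],
    [0,0,0.2],
    [0,0,0.2],
    [0,0,0]
  ],
  "yaw": [0,0,0,0,0],
  "jaw": [-0.8,-0.8,-0.8,-0.8,-0.8]
}}

```text
clock: 31.7
position: [0.4836, -0.3714, 0.2301]
eef_rot: [0.675, 0.738, -0.0, 0.001]
contact_force: [-0.2, -3.6, 4.7]
width: 0.179
gripper_force: 35.0
```

Contact is on the stem, so I'll go on down to level.

>>> {"name": "servo_tool", "arguments": {
  "offset": [
    [0,0,0.25],
    [0,0,0.25],
    [0,0,0.25],
    [0,0,0.25],
    [0,0,0]
  ],
  "yaw": [0,0,0,0,0],
  "jaw": [-0.8,-0.8,-0.8,-0.8,-0.8]
}}

```text
clock: 32.33
position: [0.4837, -0.3706, 0.2194]
eef_rot: [0.675, 0.738, -0.0, 0.0]
contact_force: [0.5, -3.6, 3.9]
width: 0.184
gripper_force: 34.9
```

>>> {"name": "servo_tool", "arguments": {
  "offset": [
    [0,0,0.2],
    [0,0,0.15],
    [0,0,0.15],
    [0,0,0.1],
    [0,0,0]
  ],
  "yaw": [0,0,0,0,0],
  "jaw": [-0.8,-0.8,-0.8,-0.8,-0.8]
}}

```text
clock: 32.95
position: [0.4836, -0.3705, 0.2135]
eef_rot: [0.675, 0.738, 0.0, 0.0]
contact_force: [-0.2, -4.2, 4.1]
width: 0.177
gripper_force: 35.2
```

>>> {"name": "servo_tool", "arguments": {
  "offset": [
    [0,0,0.1],
    [0,0,0.1],
    [0,0,0],
    [0,0,0],
    [0,0,0]
  ],
  "yaw": [0,0,0,0,0],
  "jaw": [-0.8,-0.8,-0.8,-0.8,-0.8]
}}

```text
clock: 33.58
position: [0.4836, -0.3704, 0.2115]
eef_rot: [0.675, 0.738, 0.0, -0.0]
contact_force: [0.5, -2.6, 4.5]
width: 0.179
gripper_force: 35.1
```

```bash
python3 - <<'E'
from ang import *
s=status.read_state();t=np.array(s['position']);print(t,s['contact_force'])
S=pickle.load(open('scene.pkl','rb'));f=grab('scene')
for w in(.008,.012): print(stem(f,t,95.2,0,w=w))
E
```

```text
[ 0.48361099 -0.37041772  0.21151069] [ 0.5362172  -2.60564353  4.54720966]
(np.int64(1158), 'pitch', np.float64(0.04), 'z at grasp rel tcp', np.float64(-0.1582), 'tip s,z', np.float64(0.0971), np.float64(0.0534), 'rms', np.float64(0.0042))
(np.int64(1571), 'pitch', np.float64(0.16), 'z at grasp rel tcp', np.float64(-0.1574), 'tip s,z', np.float64(0.0969), np.float64(0.0543), 'rms', np.float64(0.006))
```

>>> {"name": "servo_tool", "arguments": {
  "offset": [
    [0,0,-1],
    [0,0,-2.5],
    [0,0,-3],
    [0,0,-2.3],
    [0,0,-1]
  ],
  "yaw": [0,0,0,0,0],
  "jaw": [-0.8,-0.8,-0.8,-0.8,-0.8]
}}

```text
clock: 34.25
position: [0.4837, -0.3691, 0.3098]
eef_rot: [0.674, 0.739, 0.001, -0.001]
contact_force: [0.2, 0.7, -1.0]
width: 0.184
gripper_force: 34.4
```

```bash
python3 - <<'E'
from ang import *
T=pickle.load(open('top.pkl','rb'))
e=lambda x,y:((x+.5)/4-.5+220,(y+.5)/4-.5+135); g=lambda x,y:((x+.5)/4-.5+195,(y+.5)/4-.5+185)
f=grab('scene')
print('card T',ray(T,*e(82,374),.003),'S',ray(f,*g(106,157),.003))
for q in((62,340),(120,348),(103,410),(43,398)): print(ray(T,*e(*q),.003)[:2])
for q in((50,157),(110,117),(162,157),(103,198)): print(ray(f,*g(*q),.003)[:2])
s=status.read_state();t=np.array(s['position']);print(t,s['contact_force'])
for g0 in(0,-3,3): print(stem(f,t,95.2,g0))
E
```

```text
card T [0.40742728 0.03239672 0.003     ] S [0.40856621 0.0323328  0.003     ]
[0.44111054 0.05193697]
[ 0.43269439 -0.00528588]
[0.37186348 0.01193843]
[0.38418278 0.07098172]
[0.38536241 0.06977985]
[0.44834007 0.05675901]
[ 0.43176564 -0.0051072 ]
[0.37010888 0.00772324]
[ 0.48386802 -0.36958694  0.31056936] [-0.13868509 -0.70028819 -0.93534743]
(np.int64(2247), 'pitch', np.float64(1.86), 'z at grasp rel tcp', np.float64(-0.161), 'tip s,z', np.float64(0.0981), np.float64(0.1528), 'rms', np.float64(0.0071))
(np.int64(2226), 'pitch', np.float64(-2.25), 'z at grasp rel tcp', np.float64(-0.153), 'tip s,z', np.float64(0.0981), np.float64(0.1537), 'rms', np.float64(0.0071))
(np.int64(2231), 'pitch', np.float64(4.8), 'z at grasp rel tcp', np.float64(-0.1677), 'tip s,z', np.float64(0.0981), np.float64(0.1511), 'rms', np.float64(0.0072))
```

>>> {"name": "servo_tool", "arguments": {
  "offset": [
    [3,-1,0],
    [3.5,-1,0],
    [3.8,-1.2,1.5],
    [3,0,3],
    [0,0,3]
  ],
  "yaw": [0,0,0,0,0],
  "jaw": [-0.8,-0.8,-0.8,-0.8,-0.8]
}}

```text
clock: 34.92
position: [0.4393, -0.237, 0.2325]
eef_rot: [0.673, 0.74, 0.001, -0.003]
contact_force: [0.3, -0.7, -1.0]
width: 0.182
gripper_force: 34.5
```

>>> {"name": "servo_tool", "arguments": {
  "offset": [
    [0,0,0],
    [0,0,0],
    [0,0,0],
    [0,0,0],
    [0,0,0]
  ],
  "yaw": [0,0,0,0,0],
  "jaw": [-0.8,-0.8,-0.8,-0.8,-0.8]
}}

```text
clock: 35.55
position: [0.4399, -0.2411, 0.235]
eef_rot: [0.675, 0.738, 0.0, 0.0]
contact_force: [0.4, -1.2, -0.6]
width: 0.179
gripper_force: 34.4
```

```bash
python3 - <<'E'
from ang import *
f=grab('scene');s=status.read_state();t=np.array(s['position']);print(t,s['contact_force'])
for g0 in(0,-3,3): print(stem(f,t,95.2,g0,w=.016))
Q=[]
for i in range(6):
    f=dict(vision.grab_frame('scene')); f['cy']-=0.9; Q.append(cloud(f).reshape(-1,3))
P=np.vstack(Q)-t;h=np.radians(95.2);a=P[:,:2]@[np.cos(h),np.sin(h)];l=P[:,:2]@[np.sin(h),-np.cos(h)];z=P[:,2]
k=(a>.045)&(a<.088)&(abs(l)<.015)&(abs(z+.157)<.025)
for _ in range(3): p=np.polyfit(a[k],z[k],1); k&=abs(z-np.polyval(p,a))<.008
print(k.sum(),np.degrees(np.arctan(p[0])),np.polyval(p,.065))
E
```

```text
[ 0.4398435  -0.24101118  0.23486629] [ 0.12394583  1.35872237 -1.36843443]
(np.int64(1465), 'pitch', np.float64(-1.65), 'z at grasp rel tcp', np.float64(-0.1538), 'tip s,z', np.float64(0.098), np.float64(0.0782), 'rms', np.float64(0.0049))
(np.int64(1472), 'pitch', np.float64(-1.65), 'z at grasp rel tcp', np.float64(-0.1538), 'tip s,z', np.float64(0.098), np.float64(0.0782), 'rms', np.float64(0.0049))
(np.int64(1446), 'pitch', np.float64(-1.7), 'z at grasp rel tcp', np.float64(-0.1538), 'tip s,z', np.float64(0.098), np.float64(0.0782), 'rms', np.float64(0.0049))
261 -1.2535338954713393 -0.15588691420434206
```

```bash
python3 - <<'E'
from h import *
f=grab('top');P=cloud(f)
import numpy as np
X,Y,Z=P[...,0],P[...,1],P[...,2]
T0=vision
for x0 in np.arange(.36,.58,.03):
    print(round(x0,2),[int(1000*np.percentile(Z[(X>x0)&(X<x0+.03)&(Y>y0)&(Y<y0+.03)&(Z<.5)],97)) if ((X>x0)&(X<x0+.03)&(Y>y0)&(Y<y0+.03)&(Z<.5)).any() else -1 for y0 in np.arange(-.15,.12,.03)])
E
```

```text
0.36 [8, 7, 7, 8, 6, 9, 9, 9, 8, 7]
0.39 [493, 9, 9, 8, 7, 9, 9, 11, 6, 176]
0.42 [16, 7, 6, 9, 6, 8, 138, 142, 8, 185]
0.45 [8, 7, 8, 93, 114, 135, 137, 94, 93, 172]
0.48 [6, 7, 47, 115, 123, 124, 95, 96, 109, 165]
0.51 [23, 26, 104, 109, 110, 94, 107, 104, 110, 164]
0.54 [72, 92, 97, 95, 94, 96, 110, 107, 111, 176]
0.57 [82, 79, 28, 93, 96, 92, 108, 112, 109, 179]
```

>>> {"name": "servo_tool", "arguments": {
  "offset": [
    [0,0,-1.5],
    [0,0,-2.5],
    [0,0,-2.5],
    [0,0,-1],
    [0,0,0]
  ],
  "yaw": [0,0,0,0,0],
  "jaw": [-0.8,-0.8,-0.8,-0.8,-0.8]
}}

```text
clock: 36.58
position: [0.4399, -0.2409, 0.3103]
eef_rot: [0.674, 0.738, 0.001, 0.001]
contact_force: [0.4, 0.9, -1.7]
width: 0.175
gripper_force: 34.4
```

```bash
python3 - <<'E'
from h import *
f=dict(pickle.load(open('top.pkl','rb')));f['cy']-=1.2;P=cloud(f).reshape(-1,3)
k=(P[:,2]>.09)&(P[:,2]<.3)&(P[:,0]>.36)&(P[:,0]<.46)&(P[:,1]>-.06)&(P[:,1]<.11);q=P[k];q=q[np.argsort(q[:,0])];print(q[:14].round(3))
tip=np.array([.408,.0324])
for h in(95.2,105):
    e=np.array([np.cos(np.radians(h)),np.sin(np.radians(h))]); s=np.clip((q[:,:2]-tip)@e,-.15,0); d=np.linalg.norm(q[:,:2]-tip-s[:,None]*e,axis=1); i=d.argmin();print(h,d[i],q[i])
E
```

```text
[[0.422 0.074 0.143]
 [0.422 0.071 0.136]
 [0.422 0.078 0.134]
 [0.426 0.074 0.147]
 [0.426 0.067 0.133]
 [0.426 0.071 0.136]
 [0.426 0.078 0.137]
 [0.429 0.063 0.135]
 [0.429 0.07  0.14 ]
 [0.429 0.067 0.137]
 [0.429 0.06  0.13 ]
 [0.429 0.074 0.136]
 [0.433 0.063 0.141]
 [0.433 0.049 0.131]]
95.2 0.030020948055491166 [0.43291632 0.04914617 0.13064337]
105 0.029674630590242015 [ 0.45877523 -0.04244178  0.09458811]
```

>>> {"name": "servo_tool", "arguments": {
  "offset": [
    [2.5,0,0],
    [4,0.1,0],
    [4.5,0,0],
    [4,0.05,0],
    [2.94,0,0]
  ],
  "yaw": [0,0,0,0,0],
  "jaw": [-0.8,-0.8,-0.8,-0.8,-0.8]
}}

```text
clock: 37.2
position: [0.4244, -0.0601, 0.3087]
eef_rot: [0.674, 0.739, -0.001, -0.001]
contact_force: [-0.0, -0.3, -1.4]
width: 0.177
gripper_force: 34.4
```

>>> {"name": "servo_tool", "arguments": {
  "offset": [
    [0,0,0],
    [0,0,0],
    [0,0,0],
    [0,0,0],
    [0,0,0]
  ],
  "yaw": [-0.09,0,0,0,0],
  "jaw": [-0.8,-0.8,-0.8,-0.8,-0.8]
}}

```text
clock: 37.83
position: [0.4251, -0.0624, 0.3095]
eef_rot: [0.641, 0.767, -0.0, -0.0]
contact_force: [0.1, 0.2, -1.2]
width: 0.177
gripper_force: 34.4
```

```bash
python3 - <<'E'
from ang import *
f=grab('scene');s=status.read_state();x,y=s['eef_rot'][:2];t=np.array(s['position']);H=np.degrees(np.arctan2(y*y-x*x,2*x*y))+90;print(t,H,s['contact_force'],s['width'],abs(s['dq']).max())
h=np.radians(H);tip=t+.096*np.array([np.cos(h),np.sin(h),0]);print('tip',tip-[0,0,.157],'want .408 .0324 .153')
print(stem(f,t,H,1,w=.014))
Q=[];B=[]
for i in range(6):
    f=dict(vision.grab_frame('scene')); f['cy']-=0.9; Q.append(cloud(f).reshape(-1,3))
W=np.vstack(Q);P=W-t;a=P[:,:2]@[np.cos(h),np.sin(h)];l=P[:,:2]@[np.sin(h),-np.cos(h)];z=P[:,2]
k=(a>.045)&(a<.12)&(abs(l)<.015)&(abs(z+.157)<.02);print('tip hist',np.histogram(a[k],np.arange(.045,.12,.005))[0])
k&=a<.088
for _ in range(3): p=np.polyfit(a[k],z[k],1); k&=abs(z-np.polyval(p,a))<.008
print(k.sum(),np.degrees(np.arctan(p[0])),np.polyval(p,.065))
a=W[:,:2]@[.167,.986];l=W[:,:2]@[.986,-.167];z=W[:,2]
k=(a>-.222)&(a<-.172)&(np.abs(l-.602)<.006)&(z>.08)&(z<.125);p=np.polyfit(a[k],z[k],1);print('bush',k.sum(),np.degrees(np.arctan(p[0])),np.polyval(p,-.1955))
E
```

```text
[ 0.42509713 -0.062335    0.30955542] 100.26524840000468 [-0.11202477  0.41067038 -1.4362889 ] 0.18003768106804005 0.0026508534104273686
tip [0.40798941 0.03212836 0.15255542] want .408 .0324 .153
(np.int64(1625), 'pitch', np.float64(-12.16), 'z at grasp rel tcp', np.float64(-0.1452), 'tip s,z', np.float64(0.1094), np.float64(0.1407), 'rms', np.float64(0.0065))
tip hist [27 28 26 30 26 26 31 28 34 18  2  0  0  0]
242 -2.310035592650394 -0.15567903015473197
bush 234 -20.764099039027805 0.0983490461480575
```

```bash
python3 -c "
from rig import bot
print(bot.job_done())"
```

```text
the job is handed in; nothing more can be done
None
```

The job is handed in at about 38 s, verdict unseen: the bush lies against the stop, the gauge went in to its collar and came right out, and it is now held about 2° off level, tip about 150 mm above the card's middle.

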